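Fit a guide roller and clip its keeper

ROBOT

A 6-joint arm with a two-finger parallel gripper is mounted at the origin on the work surface; the furniture and walls round the work are solid. World frame = base frame: x ahead of the robot, y to its left, z up, the work surface at z = 0. Lengths are in m, angles in degrees, forces in N, time in s.
With the tool pointing down it reaches from about 0.35 to 0.875 m from the base axis. Payload 4.2 kg.
Tool frame: the origin (TCP) lies midway between the tips of the shut fingers; the grasp point (between the pads) lies 19 mm behind it (hold_point_z is the z of the grasp point in the tool frame, in m); z points along the fingers, y is the direction in which the jaws open and shut (so a half turn about z gives the same grasp; the last joint's range is limited). The gripper opens to 87 mm and grips with 3 to 60 N. Pads are 19 mm wide; open, the fingers measure 117 mm over their backs; the gripper's body (75 mm by 190 mm) begins 51 mm behind the grasp point.
Start: joints at [-61.1, 22.042, 0.453, 0, -68.411, -14.817], TCP at [0.152, -0.606, 0.19] pointing down, gripper open.
Joint ranges: [-179.83, 179.83], [-69.29, 118.12], [-61.27, 80.66], [-181.25, 117.63], [-171.15, -9.14], [-177.46, 177.46]. Speed limits (degrees/s): [159.86, 159.86, 180, 180, 180, 180].

INTERFACE

Orientations are given as a 3x3 rotation matrix whose columns are the frame's x, y, z axes.
In Python, from station import * gives the robot as it stands. The module is installed in compiled form; this text tells all that it offers.
- The arm moves only by the tool jog_arm, never from a script. Its argument "moves" is a list of rows, each a list of 7 numbers: the closure, from -1 (fully open) to 1 (shut), then the shift along the tool's x, y, z in m, then the turn, a rotation vector about the tool's x, y, z in rad. In form: [[gripper, x, y, z, wx, wy, wz], ...]. A call has exactly 10 rows; each row is the pose to reach, as a shift and turn from the pose commanded when the call began, along the tool's axes at that moment; what a row does not reach only later rows make up. A row lasts 1/12 s, in which the tool goes at most 41.7 mm and 7.16 degrees, less where a joint would pass 70% of its speed; a pose out of reach is approached as far as the arm can. A call with a gripper value outside its range is refused whole. The fingers move at their own pace and stop on an object; the grip force is fixed at half the most. Time passes only in rows, so rows that repeat a pose let the fingers close, or fill a call up. It gives the time, the measured TCP pose, the force and the opening at its end, in the units of the state.
- sense(): the state, without advancing time (a new reading comes with each control period).
- capture(name): name is "side" or "top"; returns a dict with "frame" (420x560x3 uint8, red, green, blue), "fov_y" (degrees; the focal length in pixels is half the picture's height over the tangent of half this angle, whatever the lens; pixels are square), "cx", "cy" (the principal point, pixels), "k1" (the pictures are not rectified: a ray, as slopes to the right and down, at radius r is drawn at 1 + k1 r^2 times it, then the intrinsics apply), "world_from_camera" (4x4, takes a point from camera to world coordinates). Camera axes: x right, y down, z forward; pixel columns grow to the right and rows downward; lengths in m; the calibration is good to about 2 mm. A picture is of the moment at which its call begins. There is no depth.
- finish_job(): hands the job in, once; it reports no verdict.
The state is a dict: "time_s": time; "joints": joint angles; "joint_velocities": joint speeds; "effort": joint torques, N m; "tcp_pos": TCP position; "ee_rot": TCP orientation; "wrist_force": force on the tool from outside, world axes, zero at the start; "moment": the same for the moment, N m; "gripper_width": opening from 0.0 (shut) to 1.0 (fully open).
Only numpy, scipy, OpenCV 4.12 (cv2) and the standard library are available. Lean on these libraries where they do the work, as an engineer would, in place of code of your own. Each camera call takes 0.05 s, during which the arm holds its last target.

TASK

Fit the guide roller stand: of the three metal sleeves on the parts tray, take the one whose bore goes over the stand's upright shaft and which is no taller than the shaft, and slide it gently all the way down the shaft without letting it drop. Then lay the keeper bar, grip upwards, across the two pillars above the sleeve and push it straight down between the two spring hooks until both have clicked over its ends. Leave the other sleeves and the tape measure beside them where they are.

Things in the scene. Friction and masses are not known exactly. Their poses are not given: they have to be found in the camera images.
- stand: Grey stand, fixed; pose differs each time. Origin: centre of underside, z up. Foot plate 76 (x) x 152 (y) x 20 mm. Central upright steel shaft, diameter 16 mm, tapering to 9 mm over its top 7 mm. Two pillars at y = +-40 mm, 38 (x) x 12 (y) mm, flat tops 83 mm above the bench, each with two 9 mm lips about 29 mm apart that take the keeper's width. Two spring hooks at y = +-60 mm, 16 mm wide in x, tops 114 mm up.
- shaft_seat (a point): Point on the shaft's axis at the top of the low flange (32 mm diameter) on which the sleeve must stand, 23 mm above the bench.
- shaft_top (a point): Tip of the shaft, 79 mm above the bench.
- keeper_seat (a point): Point on the shaft's axis level with the pillar tops, 83 mm above the bench: here the centre of the keeper's underside belongs, with the keeper's length (its y axis) along the stand's y axis, either way round.
- hook_a (a joint): Outward lean of the spring hook on the stand's +y side, rad: 0 at rest; springs back by itself (7 N m/rad, pivot 26 mm above the bench). Its nose reaches 2.5 mm over the seated keeper's end; nose underside 95 mm above the bench, sloping lead-in above it. Pushing the keeper past both hooks takes about 3 to 12 N.
- hook_b (a joint): The same for the hook on the stand's -y side.
- sleeve: The sleeve that fits: plain aluminium tube standing upright on the parts tray, outer diameter 40 mm, bore 19 mm, 50 mm high. Origin: centre of its underside, z along its axis. About 90 g (may differ by 40 %). Other bench things near the tray and stand are at most 60 mm high and do not move.
- sleeve_long: A wrong sleeve: same tube and bore (40 / 19 mm), but 68 mm high: the keeper would not close over it. Origin: centre of its underside. Leave it.
- sleeve_narrow: A wrong sleeve: outer diameter 40 mm and 50 mm high, but a bore of only 10 mm. Origin: centre of its underside. Leave it.
- keeper: Keeper: flat aluminium bar 24 (x) x 116 (y) x 10 mm (z) lying on the bench, with a black upright grip in the middle of its top, 14 mm (x) x 46 mm (y), reaching from 10 to 41 mm above the bar's underside. Origin: centre of the underside. About 90 g (may differ by 40 %).
- parts_tray: Shallow plywood tray 170 (x) x 200 (y) mm, fixed, rim 12 mm high, floor 5 mm above the bench; the three sleeves, in any order, and the tape measure stand in it. Origin: centre of the underside.
- tape_measure: Yellow tape measure 36 (x) x 78 (y) x 63 mm (z) standing in the tray close beside the sleeves. Origin: centre of its underside. Leave it.
Not all that is in view belongs to the job. What is shaped like the sleeve but green is not meant.

How it is judged:
By the outcome, as a careful person would: the job done as asked, in the order asked, and still so for the second after the job is handed in, with the robot touching nothing.
It also fails if it takes over 64 s, if anything falls off the work surface, if the arm or the gripper's body presses on something with over 40 N, if the wrist force passes 120 N, or if a joint passes its speed limit or range.

## Working session

There is one attempt and no reset: what is moved stays moved. The work goes in short steps, Python scripts to look and compute and a tool call to move; the robot and the scene stay as the last step left them, time stands still between calls to the robot, and variables do not carry over. Pictures are saved under pics/ and viewed, and the job is handed in when it is done.

Besides the shell and the picture viewer there is one more tool, called by a JSON object that holds its "name" and its "arguments", one argument or row to a line. jog_arm: Moves the arm, as the interface text tells. Its arguments: {"type":"object","properties":{"moves":{"type":"array"}},"required":["moves"]}

```bash
mkdir -p pics; cat > h.py <<'E'
import numpy as np, cv2
from station import *
def save(n,tag):
    c=capture(n); cv2.imwrite(f'pics/{tag}.png',c['frame'][:,:,::-1]); np.save(f'pics/{tag}.npy',c,allow_pickle=True); return c
def load(tag): return np.load(f'pics/{tag}.npy',allow_pickle=True).item()
def K(c):
    f=c['frame'].shape[0]/2/np.tan(np.radians(c['fov_y'])/2)
    return np.array([[f,0,c['cx']],[0,f,c['cy']],[0,0,1]]),np.array([c['k1'],0,0,0,0.])
def ray(c,uv):
    k,d=K(c); p=cv2.undistortPoints(np.array(uv,float).reshape(-1,1,2),k,d).reshape(-1,2)
    T=np.array(c['world_from_camera']); r=np.c_[p,np.ones(len(p))]@T[:3,:3].T
    return T[:3,3],r
def plane(c,uv,z):
    o,r=ray(c,uv); return o+r*((z-o[2])/r[:,2])[:,None]
def proj(c,P):
    k,d=K(c); T=np.linalg.inv(np.array(c['world_from_camera']))
    return cv2.projectPoints(np.array(P,float).reshape(-1,1,3),T[:3,:3],T[:3,3],k,d)[0].reshape(-1,2)
E
python3 - <<'E'
from h import *
for n in('side','top'):
    c=save(n,n+'0'); print(n,c['fov_y'],c['cx'],c['cy'],c['k1']);print(np.round(c['world_from_camera'],3))
print(sense())
E
```

```text
side 55.52890142396818 276.198038045372 212.32558531627203 0.025164048097790034
[[ 1.    -0.013 -0.026  0.472]
 [ 0.02  -0.349  0.937 -0.916]
 [-0.021 -0.937 -0.348  0.418]
 [ 0.     0.     0.     1.   ]]
top 48.717236230480346 280.4811323066839 203.93959428544363 -0.035353752426828776
[[-0.025 -0.996  0.085  0.379]
 [-1.     0.026  0.006 -0.069]
 [-0.008 -0.085 -0.996  1.091]
 [ 0.     0.     0.     1.   ]]
{'time_s': 0.1, 'joints': array([-6.10993136e+01,  2.20869025e+01,  3.87986656e-01, -2.57447463e-02,
       -6.84101484e+01, -1.48175607e+01]), 'joint_velocities': array([-0.06137989, -0.13831318,  0.20313788,  0.08224926,  0.05449355,
       -0.08117786]), 'effort': array([-6.65426728e-05, -3.91690314e+01,  1.87936467e+01,  4.23198581e+00,
        1.34654786e-02, -7.20559501e-05]), 'tcp_pos': array([ 0.15196483, -0.60563132,  0.18906476]), 'ee_rot': array([[-9.69984012e-01, -2.43168068e-01, -5.54172661e-04],
       [-2.43168686e-01,  9.69982216e-01,  1.86835280e-03],
       [ 8.32138840e-05,  1.94702978e-03, -9.99998101e-01]]), 'wrist_force': array([-0.0198715 ,  0.79370989, -0.53431054]), 'moment': array([-0.04649573,  0.02491775,  0.00271201]), 'gripper_width': 0.9994282141249909}
```

View pics/side0.png

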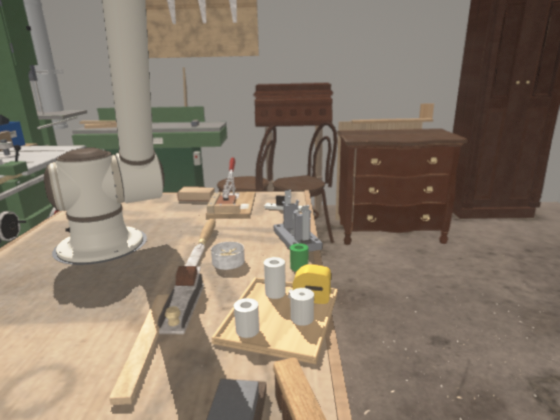

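View pics/top0.png

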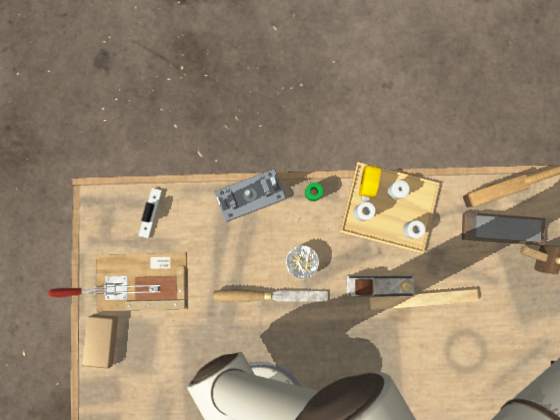

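The top view shows the keeper at about (150,212), the stand at (250,195), a green decoy at (314,191), and the tray with sleeves at (366,211), (400,188) and (416,229) beside the tape measure at (370,180). The side view shows the tall sleeve at (274,278) and two shorter ones at (247,318) and (302,306). I'll zoom in to compare them.

```bash
python3 - <<'E'
from h import *
t=load('top0');s=load('side0')
a=t['frame'][155:255,335:450];b=s['frame'][240:360,200:350]
cv2.imwrite('pics/cropA.png',np.hstack([cv2.resize(x[:,:,::-1],(400,400),interpolation=3) for x in(a,b)]))
a=t['frame'][160:230,205:295];b=t['frame'][175:250,120:180]
cv2.imwrite('pics/cropB.png',np.hstack([cv2.resize(a[:,:,::-1],(450,350),interpolation=3),cv2.resize(b[:,:,::-1],(280,350),interpolation=3)]))
b=s['frame'][180:260,180:340]
cv2.imwrite('pics/cropC.png',cv2.resize(b[:,:,::-1],(800,400),interpolation=3))
E
```

```text
(no output)
```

View pics/cropA.png

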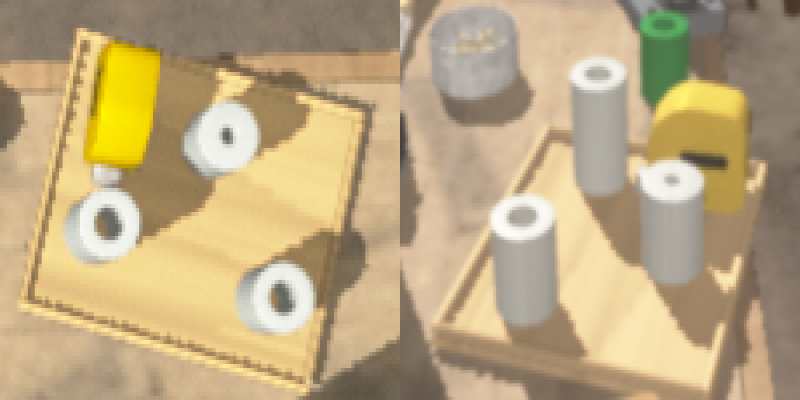

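View pics/cropB.png

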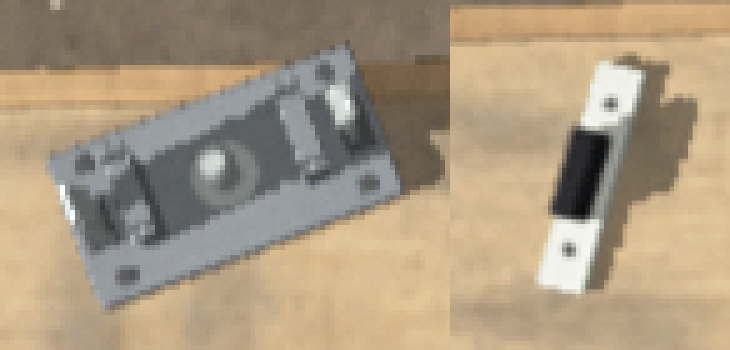

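View pics/cropC.png

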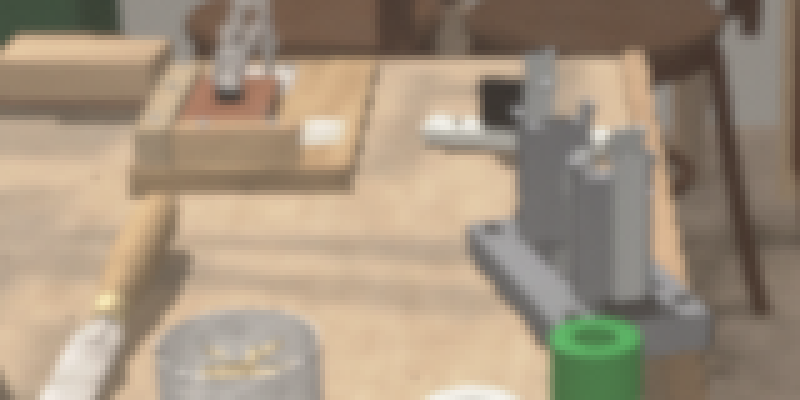

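Possible sleeves, top/side pixels:
- (366,211)/(274,278): tall sleeve, wide bore. Wrong.
- (400,188)/(302,306): narrow bore. Wrong.
- (416,229)/(247,318): wide bore, short. This is the one by description.
- (314,191)/(299,257): green decoy.

Next I'll measure the heights and positions.

```bash
python3 - <<'E'
from h import *
t=load('top0');s=load('side0')
def ann(c,y0,y1,x0,x1,sc,name):
    im=cv2.resize(c['frame'][y0:y1,x0:x1,::-1],None,fx=sc,fy=sc,interpolation=cv2.INTER_NEAREST)
    for x in range(x0,x1):
        if x%5==0:
            cv2.line(im,((x-x0)*sc,0),((x-x0)*sc,6 if x%10 else 14),(0,0,255),1)
            if x%10==0: cv2.putText(im,str(x),((x-x0)*sc,24),0,.35,(0,0,255),1)
    for y in range(y0,y1):
        if y%5==0:
            cv2.line(im,(0,(y-y0)*sc),(6,(y-y0)*sc),(0,0,255),1)
            if y%10==0: cv2.putText(im,str(y),(8,(y-y0)*sc+4),0,.35,(0,0,255),1)
    cv2.imwrite('pics/'+name,im)
ann(t,205,250,395,440,12,'tgt_top.png')
ann(t,165,225,212,292,10,'stand_top.png')
ann(s,290,345,225,275,11,'tgt_side.png')
ann(s,185,255,262,327,8,'stand_side.png')
# white bright mask of sleeves, tops
for n,c in(('top',t),('side',s)):
    hsv=cv2.cvtColor(c['frame'],cv2.COLOR_RGB2HSV)
    m=((hsv[...,1]<40)&(hsv[...,2]>(200 if n=='top' else 195))).astype(np.uint8)
    k,l,st,ce=cv2.connectedComponentsWithStats(m)
    for i in range(1,k):
        if st[i,4]>30: print(n,st[i],ce[i].round(1))
E
```

```text
top [388 180  21  18 253] [398.9 189.1]
top [148 188  13  15 116] [154.  194.8]
top [354 202  21  18 234] [364.2 211.2]
top [403 221  22  17 236] [414.3 229.6]
top [139 222  13  16 142] [144.8 229.5]
top [301 246  10  16  74] [305.1 251.2]
top [151 257  19  11 193] [159.7 262. ]
top [311 261   8  10  33] [314.6 266.6]
top [104 276  40  24 360] [118.4 287.3]
top [347 276   8  17 102] [350.1 284.4]
top [149 285  11   7  33] [153.1 287.5]
top [107 287   8   5  39] [110.4 289.1]
top [272 291  54  10 345] [299.8 296. ]
top [252 368  24  10 160] [263.2 372.1]
top [ 188  374  105   46 2120] [229.  404.1]
side [ 19 146  60  21 585] [ 42.1 153.8]
side [ 49 163   8   7  35] [ 52.4 165.6]
side [264 203  12   4  37] [270.1 204.5]
side [126 226  16  21 213] [133.4 235.8]
side [ 56 237  17  22 248] [ 64.8 248.3]
side [186 244  18  22 198] [194.4 255.4]
side [264 257  21  11 154] [273.7 261.9]
side [289 288  25  13 234] [301. 294.]
side [233 298  25  15 233] [245.2 305. ]
```

View pics/tgt_top.png

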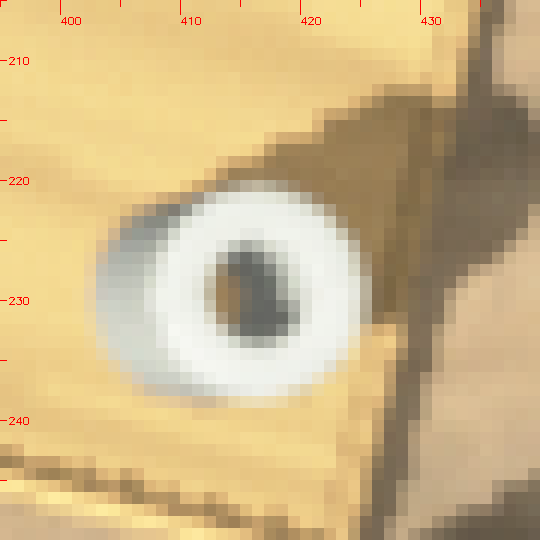

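View pics/stand_top.png

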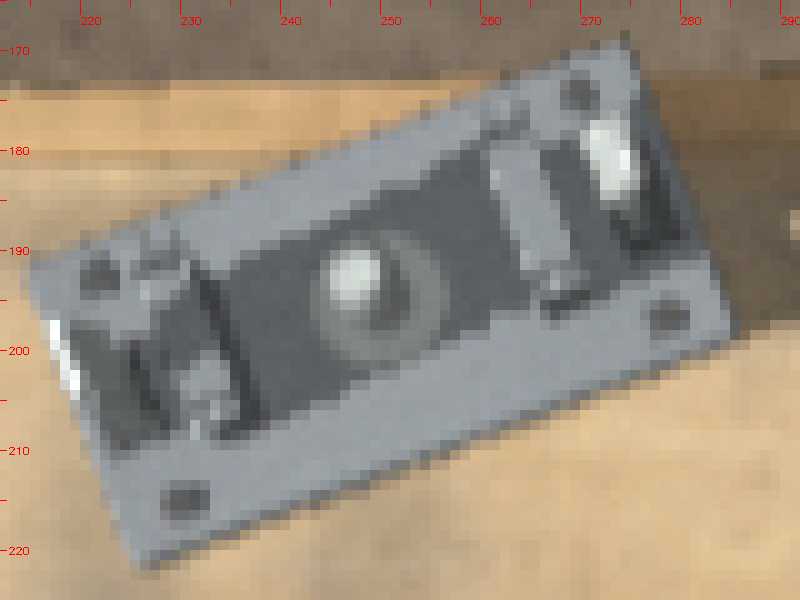

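View pics/tgt_side.png

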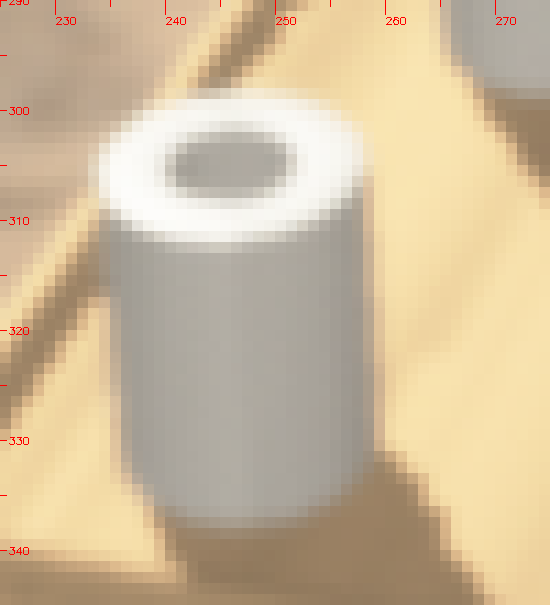

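View pics/stand_side.png

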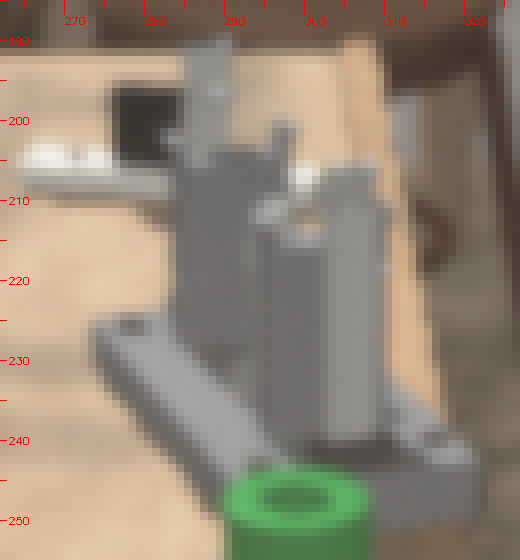

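```bash
python3 - <<'E'
from h import *
t=load('top0');s=load('side0')
def tri(a,b):
    o1,r1=ray(t,[a]);o2,r2=ray(s,[b]);r1=r1[0]/np.linalg.norm(r1);r2=r2[0]/np.linalg.norm(r2)
    A=np.c_[r1,-r2];x=np.linalg.lstsq(A,o2-o1,rcond=None)[0];p=o1+r1*x[0];q=o2+r2*x[1];return (p+q)/2,np.linalg.norm(p-q)
print('tgt',tri((416.2,228.7),(245.5,304.5)), plane(t,[(416.2,228.7)],.055),plane(s,[(245.5,304.5)],.055))
print('narrow',tri((400,188),(301,294)));print('tall',tri((366,211),(274,263)))
h=np.array([(222,192.3),(270,174),(278,196.5),(230.5,215)])-.5
H=plane(t,h,.02);print(H.round(4),H.mean(0))
d=(H[0]-H[1]+H[3]-H[2]);print('yaxis',d, np.degrees(np.arctan2(-d[0],d[1])))
d=(H[0]-H[3]+H[1]-H[2]);print('xaxis', np.degrees(np.arctan2(d[1],d[0])))
print('flange',plane(t,[(249.8,194.8)],.023),'tip',plane(t,[(246.8,192.0)],.079))
# corners
C=plane(t,np.array([(215.2,191.3),(274.3,169.5),(284.3,198.3),(225.5,220.5)])-.5,.02);print(C.round(4),C.mean(0))
# keeper
hsv=cv2.cvtColor(t['frame'],cv2.COLOR_RGB2HSV)
m=(((hsv[...,1]<45)&(hsv[...,2]>170))|(hsv[...,2]<45)).astype(np.uint8);m[:180]=0;m[245:]=0;m[:,:130]=0;m[:,175:]=0
ys,xs=np.nonzero(m);print(len(xs));c=max(cv2.findContours(m,0,1)[0],key=cv2.contourArea);print(cv2.minAreaRect(c))
b=((hsv[...,2]<45)&(m>0)).astype(np.uint8);c=max(cv2.findContours(b,0,1)[0],key=cv2.contourArea);print('grip',cv2.minAreaRect(c))
im=cv2.resize(t['frame'][180:245,120:185,::-1],None,fx=9,fy=9,interpolation=0)
for x in range(120,185,10): cv2.putText(im,str(x),((x-120)*9,10),0,.35,(0,0,255),1)
for y in range(180,245,10): cv2.putText(im,str(y),(0,(y-180)*9+4),0,.35,(0,0,255),1)
cv2.imwrite('pics/keep.png',im)
E
```

```text
tgt (array([ 0.40396147, -0.36440508,  0.05471192]), np.float64(0.0006311302545403773)) [[ 0.40426771 -0.36428511  0.055     ]] [[ 0.40370183 -0.36487524  0.055     ]]
narrow (array([ 0.4955145 , -0.33261634,  0.05374269]), np.float64(0.0024068003132507085))
tall (array([ 0.44646307, -0.25098648,  0.06966545]), np.float64(0.0013290404897239095))
[[ 0.5024  0.0739  0.02  ]
 [ 0.5424 -0.0387  0.02  ]
 [ 0.4892 -0.0561  0.02  ]
 [ 0.449   0.055   0.02  ]] [0.49574266 0.00852985 0.02      ]
yaxis [-0.08017867  0.22365701  0.        ] 19.72221998077751
xaxis 18.81940470345259
flange [[0.49334137 0.00797557 0.023     ]] tip [[0.49369084 0.01041834 0.079     ]]
[[ 0.5051  0.0898  0.02  ]
 [ 0.5527 -0.049   0.02  ]
 [ 0.4846 -0.0706  0.02  ]
 [ 0.4366  0.0667  0.02  ]] [0.49475812 0.00923779 0.02      ]
372
((147.14706420898438, 220.4117889404297), (10.186494827270508, 34.1975212097168), 14.03624439239502)
grip ((149.0769500732422, 212.38465881347656), (6.2017364501953125, 17.3648624420166), 7.125016689300537)
```

View pics/keep.png

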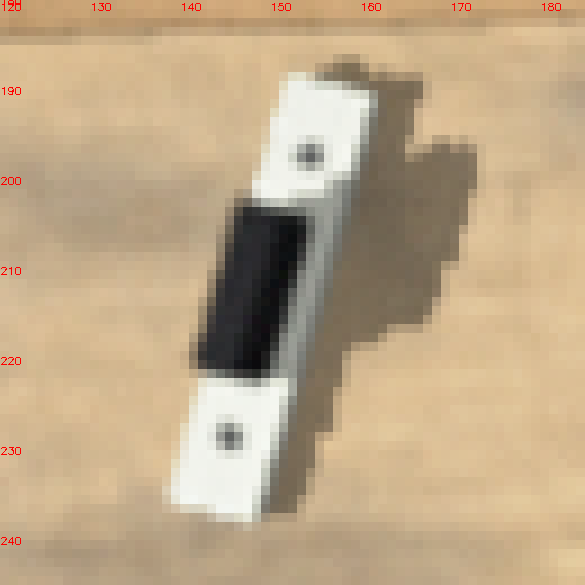

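```bash
cat >> h.py <<'E'
from scipy.spatial.transform import Rotation as Ro
def Rdown(yaw):
    a=np.radians(yaw); y=np.array([np.cos(a),np.sin(a),0]); z=np.array([0,0,-1.]); return np.c_[np.cross(y,z),y,z]
def goal(p,yaw):
    s=sense(); R=np.array(s['ee_rot']); 
    print('t',round(s['time_s'],2),'at',s['tcp_pos'].round(4),'F',s['wrist_force'].round(1),'w',round(s['gripper_width'],3),'j',s['joints'].round(0))
    print('shift',(R.T@(np.array(p)-s['tcp_pos'])).round(4),'turn',Ro.from_matrix(R.T@Rdown(yaw)).as_rotvec().round(4))
E
python3 - <<'E'
from h import *
t=load('top0');s=load('side0')
k=plane(t,[(153.9,196.8),(145.1,228.1)],.01);print('keeper',k,k.mean(0));d=k[0]-k[1];print('axis',np.degrees(np.arctan2(d[1],d[0])),np.linalg.norm(d))
k=plane(t,np.array([(151,188),(160.6,190),(138,236.2),(148,237.8)])-.5,.01);print(k.round(4),k.mean(0))
for a,b in((0,2),(1,3)): d=k[a]-k[b];print(np.degrees(np.arctan2(d[1],d[0])),np.linalg.norm(d))
print('gripTop',plane(t,np.array([(146.5,202.5),(154,203),(141,221),(149.5,222)])-.5,.041).mean(0))
print('green',plane(t,[(314,191)],.05),'box',plane(t,[(345,276),(413,276)],.05))
print(proj(s,[(.4945,.009,.079)]), proj(t,[(.4945,.009,.079),(.4945,.009,.023)]))
goal((.404,-.364,.13),-160.7)
E
```

```text
keeper [[0.49590829 0.23490952 0.01      ]
 [0.42279111 0.25581742 0.01      ]] [0.4593497  0.24536347 0.01      ]
axis -15.957909628848723 0.07604776033946686
[[0.5182 0.243  0.01  ]
 [0.5128 0.2202 0.01  ]
 [0.4055 0.2738 0.01  ]
 [0.4012 0.2502 0.01  ]] [0.45939683 0.24677435 0.01      ]
-15.288296164833213 0.11684617794604173
-15.046384646237394 0.11561450963323879
gripTop [0.45900022 0.24153183 0.041     ]
green [[ 0.49531503 -0.139044    0.05      ]] box [[ 0.30350888 -0.20208355  0.05      ]
 [ 0.29944573 -0.35353882  0.05      ]]
[[295.78850088 210.12875521]] [[247.43822255 191.61709274]
 [249.34854624 194.31406486]]
t 0.1 at [ 0.152  -0.6056  0.1891] F [-0.   0.8 -0.5] w 0.999 j [-61.  22.   0.  -0. -68. -15.]
shift [-0.3032  0.173   0.0594] turn [ 1.500e-03  1.600e-03 -1.662e+00]
```

{"name": "jog_arm", "arguments": {
  "moves": [
    [-1,-0.03,0.017,0,0,0,-0.12],
    [-1,-0.06,0.034,0,0,0,-0.24],
    [-1,-0.095,0.054,0,0,0,-0.36],
    [-1,-0.13,0.075,0,0,0,-0.48],
    [-1,-0.165,0.095,0,0,0,-0.6],
    [-1,-0.2,0.115,0,0,0,-0.72],
    [-1,-0.235,0.135,0,0,0,-0.84],
    [-1,-0.265,0.152,0,0,0,-0.96],
    [-1,-0.29,0.166,0,0,0,-1.08],
    [-1,-0.303,0.173,0,0,0,-1.2]
  ]
}}

```text
time_s: 0.93
tcp_pos: [0.4057, -0.3623, 0.1897]
ee_rot: [[-0.116, -0.993, -0.0], [-0.993, 0.116, 0.001], [-0.001, 0.0, -1.0]]
wrist_force: [-0.0, -0.3, -0.5]
gripper_width: 0.999
```

```bash
python3 -c "
from h import *
goal((.404,-.364,.10),-160.7)"
```

```text
t 0.93 at [ 0.4057 -0.3623  0.1897] F [-0.  -0.3 -0.5] w 0.999 j [-25.  14. -11.  -0. -65.  18.]
shift [0.002  0.0015 0.0897] turn [ 0.      0.0006 -0.453 ]
```

{"name": "jog_arm", "arguments": {
  "moves": [
    [-1,0,0,0.01,0,0,-0.12],
    [-1,0,0,0.03,0,0,-0.24],
    [-1,0.001,0.001,0.05,0,0,-0.36],
    [-1,0.002,0.0015,0.07,0,0,-0.453],
    [-1,0.002,0.0015,0.085,0,0,-0.453],
    [-1,0.002,0.0015,0.09,0,0,-0.453],
    [-1,0.002,0.0015,0.09,0,0,-0.453],
    [-1,0.002,0.0015,0.09,0,0,-0.453],
    [-1,0.002,0.0015,0.09,0,0,-0.453],
    [-1,0.002,0.0015,0.09,0,0,-0.453]
  ]
}}

```text
time_s: 1.77
tcp_pos: [0.4029, -0.3669, 0.1013]
ee_rot: [[0.322, -0.947, 0.002], [-0.947, -0.322, -0.001], [0.002, -0.002, -1.0]]
wrist_force: [0.3, -0.0, 0.4]
gripper_width: 0.997
```

```bash
python3 -c "
from h import *
goal((.404,-.364,.021),-160.7)
s=save('side','side1');t=save('top','top1')
cv2.imwrite('pics/c1.png',np.hstack([cv2.resize(s['frame'][220:360,170:330,::-1],(480,420)),cv2.resize(t['frame'][180:300,360:460,::-1],(320,420))]))"
```

```text
t 1.77 at [ 0.4029 -0.3669  0.1013] F [ 0.3 -0.   0.4] w 0.997 j [-25.  19. -18.   0. -53.  44.]
shift [-0.0025 -0.0018  0.0803] turn [-0.0016 -0.0018 -0.0088]
```

View pics/c1.png

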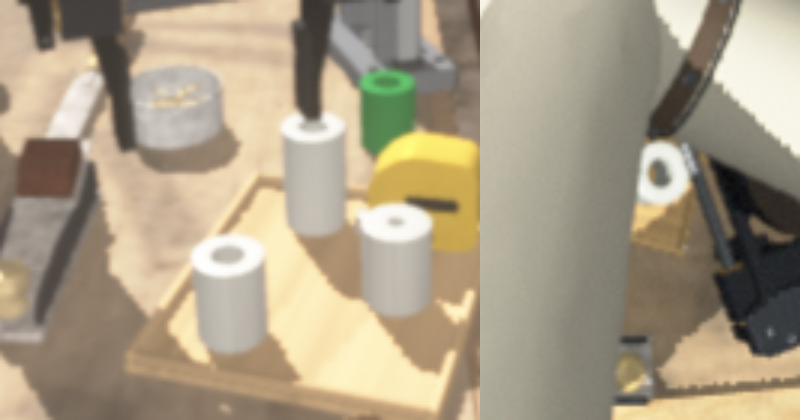

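```bash
python3 -c "
from h import *
s=load('side1');t=load('top1')
R=np.array(sense()['ee_rot']);p=sense()['tcp_pos']
P=[p,p+R[:,1]*.0435,p-R[:,1]*.0435]
im=[]
for c in(s,t):
    q=proj(c,P);print(q.round(1)); f=c['frame'][:,:,::-1].copy()
    for u in q: cv2.circle(f,tuple(int(v) for v in u.round()),2,(0,0,255),-1)
    im.append(f)
cv2.imwrite('pics/c2.png',np.hstack([cv2.resize(im[0][200:360,170:330],(400,400)),cv2.resize(im[1][180:340,340:500],(400,400))]))"
```

```text
[[243.3 280. ]
 [215.7 284.9]
 [269.9 275.3]]
[[423.5 228.7]
 [431.  247.9]
 [416.  209.7]]
```

View pics/c2.png

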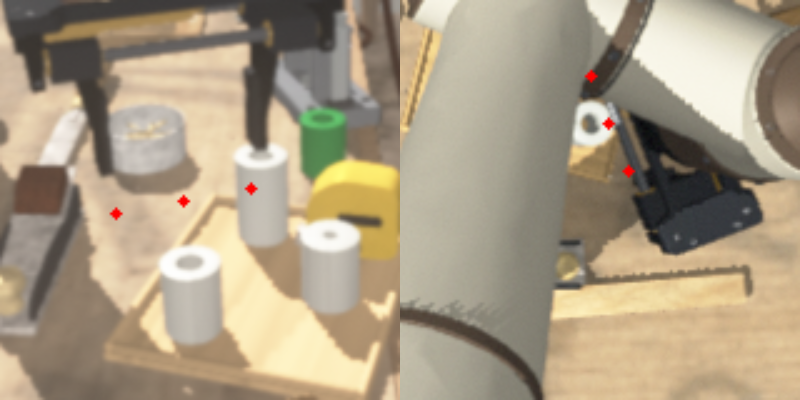

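```bash
python3 -c "
from h import *
goal((.404,-.364,.06),-160.7)"
```

```text
t 1.87 at [ 0.4027 -0.3667  0.101 ] F [ 0.4  0.8 -0.8] w 1.0 j [-25.  19. -18.   0. -53.  44.]
shift [-0.0022 -0.0021  0.041 ] turn [-0.0013 -0.0013 -0.0089]
```

{"name": "jog_arm", "arguments": {
  "moves": [
    [-1,-0.0022,-0.0021,0.005,0,0,-0.009],
    [-1,-0.0022,-0.0021,0.015,0,0,-0.009],
    [-1,-0.0022,-0.0021,0.025,0,0,-0.009],
    [-1,-0.0022,-0.0021,0.035,0,0,-0.009],
    [-1,-0.0022,-0.0021,0.041,0,0,-0.009],
    [-1,-0.0022,-0.0021,0.041,0,0,-0.009],
    [-1,-0.0022,-0.0021,0.041,0,0,-0.009],
    [-1,-0.0022,-0.0021,0.041,0,0,-0.009],
    [-1,-0.0022,-0.0021,0.041,0,0,-0.009],
    [-1,-0.0022,-0.0021,0.041,0,0,-0.009]
  ]
}}

```text
time_s: 2.7
tcp_pos: [0.4038, -0.3639, 0.0595]
ee_rot: [[0.331, -0.944, 0.001], [-0.944, -0.331, -0.001], [0.001, -0.001, -1.0]]
wrist_force: [1.1, 0.0, -0.4]
gripper_width: 0.994
```

```bash
python3 -c "
from h import *
goal((.404,-.364,.021),-160.7)
s=save('side','side2')
cv2.imwrite('pics/c3.png',cv2.resize(s['frame'][230:360,180:340,::-1],(800,600),interpolation=3))"
```

```text
t 2.7 at [ 0.4038 -0.3639  0.0595] F [ 1.1  0.  -0.4] w 0.994 j [-25.  22. -21.   0. -47.  44.]
shift [ 0.0002 -0.0002  0.0385] turn [-0.0007 -0.0008  0.0002]
```

View pics/c3.png

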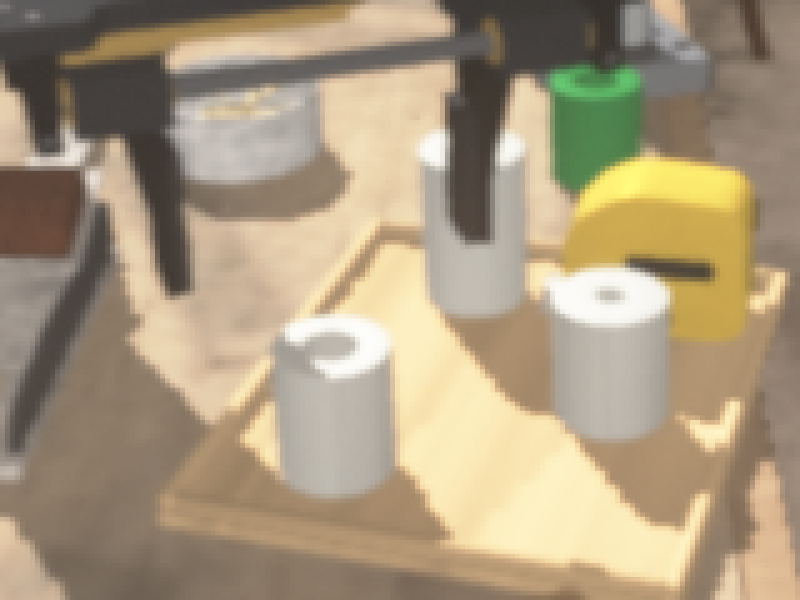

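The side view shows the fingers straddling the target sleeve: tips at crop (178,290) and (475,240), sleeve top at (333,342). The finger shadow falls on the sleeve's rim. I'll descend and close.

{"name": "jog_arm", "arguments": {
  "moves": [
    [-1,0,0,0.007,0,0,0],
    [-1,0,0,0.017,0,0,0],
    [-1,0,0,0.027,0,0,0],
    [-1,0,0,0.037,0,0,0],
    [-1,0,0,0.043,0,0,0],
    [-1,0,0,0.0455,0,0,0],
    [-1,0,0,0.0455,0,0,0],
    [-0.6,0,0,0.0455,0,0,0],
    [-0.4,0,0,0.0455,0,0,0],
    [-0.2,0,0,0.0455,0,0,0]
  ]
}}

```text
time_s: 3.58
tcp_pos: [0.4039, -0.3639, 0.0141]
ee_rot: [[0.331, -0.944, 0.001], [-0.944, -0.331, -0.001], [0.001, -0.001, -1.0]]
wrist_force: [0.4, 0.1, -0.2]
gripper_width: 0.856
```

{"name": "jog_arm", "arguments": {
  "moves": [
    [0,0,0,0,0,0,0],
    [0.2,0,0,0,0,0,0],
    [0.4,0,0,0,0,0,0],
    [0.6,0,0,0,0,0,0],
    [1,0,0,0,0,0,0],
    [1,0,0,0,0,0,0],
    [1,0,0,0,0,0,0],
    [1,0,0,0,0,0,0],
    [1,0,0,0,0,0,0],
    [1,0,0,0,0,0,0]
  ]
}}

```text
time_s: 4.42
tcp_pos: [0.4036, -0.3637, 0.0136]
ee_rot: [[0.331, -0.944, 0.0], [-0.944, -0.331, -0.0], [0.0, -0.0, -1.0]]
wrist_force: [0.9, -0.2, 0.8]
gripper_width: 0.445
```

```bash
python3 -c "
from h import *
goal((.404,-.364,.15),-160.7)
s=save('side','side3')
cv2.imwrite('pics/c4.png',cv2.resize(s['frame'][230:360,180:340,::-1],(800,600),interpolation=3))"
```

```text
t 4.42 at [ 0.4036 -0.3637  0.0136] F [ 0.9 -0.2  0.8] w 0.445 j [-25.  25. -24.   0. -41.  44.]
shift [ 0.0004 -0.0003 -0.1364] turn [-0.0002 -0.0002  0.0003]
```

View pics/c4.png

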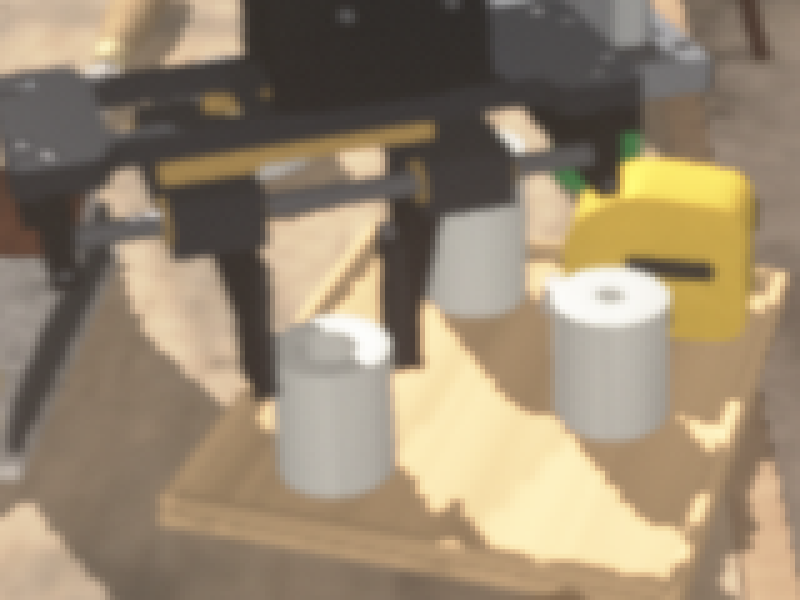

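```bash
python3 -c "
from h import *
s=load('side3')
st=sense();p=st['tcp_pos'];R=np.array(st['ee_rot']);print(p)
for uv in((232.4,316),(261,309.5)):
    o,r=ray(s,[uv]);n=R[:,0];k=((p-o)@n)/(r[0]@n);q=o+k*r[0];print(q,R.T@(q-p))
print(proj(s,[p+R[:,1]*.027,p-R[:,1]*.027]))
t=save('top','top3')
cv2.imwrite('pics/c5.png',cv2.resize(t['frame'][170:300,360:500,::-1],(700,650)))
"
```

```text
[ 0.40357885 -0.36375779  0.01361238]
[ 0.38230114 -0.37120923  0.03777951] [ 9.11068638e-18  2.25404333e-02 -2.41711403e-02]
[ 0.42764138 -0.35531827  0.03890429] [ 9.76239353e-17 -2.55041190e-02 -2.52873859e-02]
[[230.577743   329.15733148]
 [262.37930051 322.27480979]]
```

View pics/c5.png

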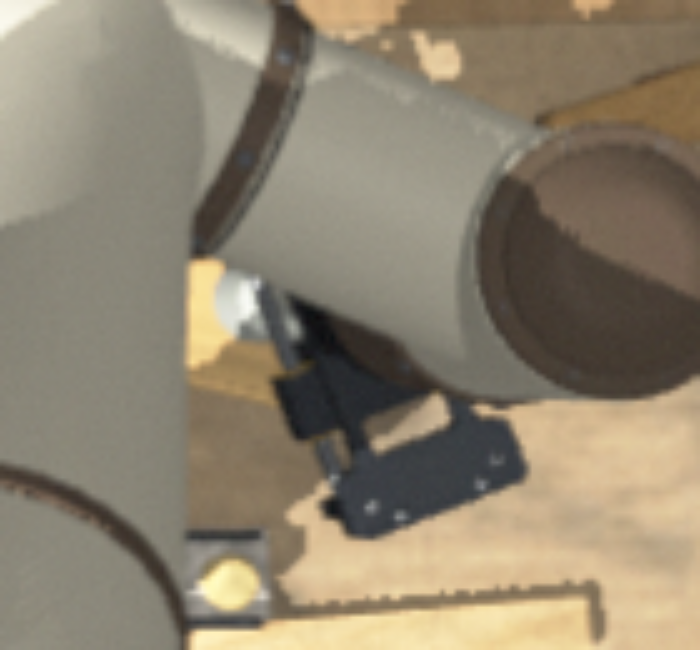

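{"name": "jog_arm", "arguments": {
  "moves": [
    [1,0,0,-0.005,0,0,0],
    [1,0,0,-0.015,0,0,0],
    [1,0,0,-0.03,0,0,0],
    [1,0,0,-0.05,0,0,0],
    [1,0,0,-0.075,0,0,0],
    [1,0,0,-0.1,0,0,0],
    [1,0,0,-0.12,0,0,0],
    [1,0,0,-0.13,0,0,0],
    [1,0,0,-0.136,0,0,0],
    [1,0,0,-0.136,0,0,0]
  ]
}}

```text
time_s: 5.35
tcp_pos: [0.4037, -0.3639, 0.1507]
ee_rot: [[0.331, -0.944, 0.002], [-0.944, -0.331, -0.001], [0.001, -0.001, -1.0]]
wrist_force: [-0.0, 0.0, -1.3]
gripper_width: 0.442
```

```bash
python3 -c "
from h import *
goal((.4945,.009,.15),-160.7)
s=save('side','side4')
cv2.imwrite('pics/c6.png',cv2.resize(s['frame'][130:360,160:350,::-1],None,fx=2.6,fy=2.6,interpolation=3))
"
```

```text
t 5.35 at [ 0.4037 -0.3639  0.1507] F [-0.   0.  -1.3] w 0.442 j [-25.  16. -15.  -0. -59.  44.]
shift [-0.3219 -0.2089  0.0005] turn [-0.0015 -0.0014  0.0001]
```

View pics/c6.png

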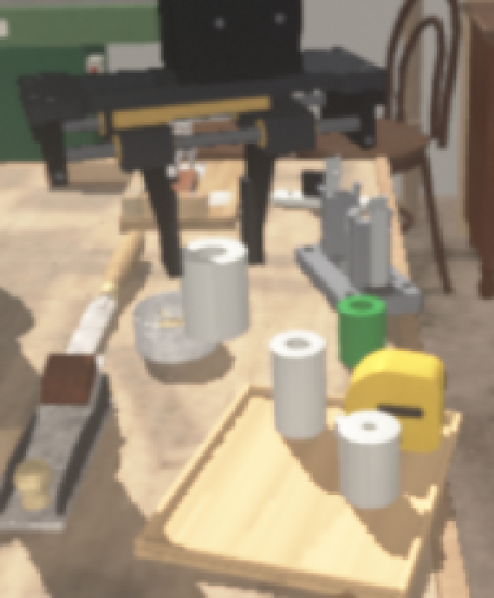

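{"name": "jog_arm", "arguments": {
  "moves": [
    [1,-0.01,-0.006,0,0,0,0],
    [1,-0.03,-0.02,0,0,0,0],
    [1,-0.055,-0.036,0,0,0,0],
    [1,-0.085,-0.055,0,0,0,0],
    [1,-0.115,-0.075,0,0,0,0],
    [1,-0.145,-0.094,0,0,0,0],
    [1,-0.175,-0.114,0,0,0,0],
    [1,-0.2,-0.13,0,0,0,0],
    [1,-0.22,-0.143,0,0,0,0],
    [1,-0.24,-0.156,0,0,0,0]
  ]
}}

```text
time_s: 6.23
tcp_pos: [0.4702, -0.0835, 0.1481]
ee_rot: [[0.332, -0.943, -0.003], [-0.943, -0.332, -0.0], [-0.001, 0.003, -1.0]]
wrist_force: [0.4, -0.3, -2.0]
gripper_width: 0.445
```

```bash
python3 -c "
from h import *
goal((.4945,.009,.145),-160.7)"
```

```text
t 6.23 at [ 0.4702 -0.0835  0.1481] F [ 0.4 -0.3 -2. ] w 0.445 j [  9.  10. -23.  -0. -57.  10.]
shift [-0.0792 -0.0536  0.003 ] turn [0.0032 0.001  0.0012]
```

{"name": "jog_arm", "arguments": {
  "moves": [
    [1,-0.018,-0.012,0,0,0,0],
    [1,-0.035,-0.023,0,0,0,0],
    [1,-0.05,-0.033,0,0,0,0],
    [1,-0.065,-0.043,0,0,0,0],
    [1,-0.075,-0.049,0,0,0,0],
    [1,-0.082,-0.053,0,0,0,0],
    [1,-0.082,-0.053,0,0,0,0],
    [1,-0.082,-0.053,0,0,0,0],
    [1,-0.082,-0.053,0,0,0,0],
    [1,-0.082,-0.053,0,0,0,0]
  ]
}}

```text
time_s: 7.07
tcp_pos: [0.4939, 0.0086, 0.1494]
ee_rot: [[0.33, -0.944, -0.0], [-0.944, -0.33, -0.0], [-0.0, 0.0, -1.0]]
wrist_force: [-0.1, 0.0, -0.9]
gripper_width: 0.443
```

```bash
python3 -c "
from h import *
goal((.4945,.009,.10),-160.7)
s=save('side','side5');t=save('top','top5')
a=cv2.resize(s['frame'][150:260,240:350,::-1],(550,550),interpolation=3)
b=cv2.resize(t['frame'][150:230,205:255,::-1],(250,400),interpolation=3)
b=np.vstack([b,np.zeros((150,250,3),np.uint8)])
cv2.imwrite('pics/c7.png',np.hstack([a,b]))
"
```

```text
t 7.07 at [0.4939 0.0086 0.1494] F [-0.1  0.  -0.9] w 0.443 j [ 20.  11. -21.  -0. -58.  -1.]
shift [-0.0002 -0.0008  0.0494] turn [ 0.0004  0.     -0.001 ]
```

View pics/c7.png

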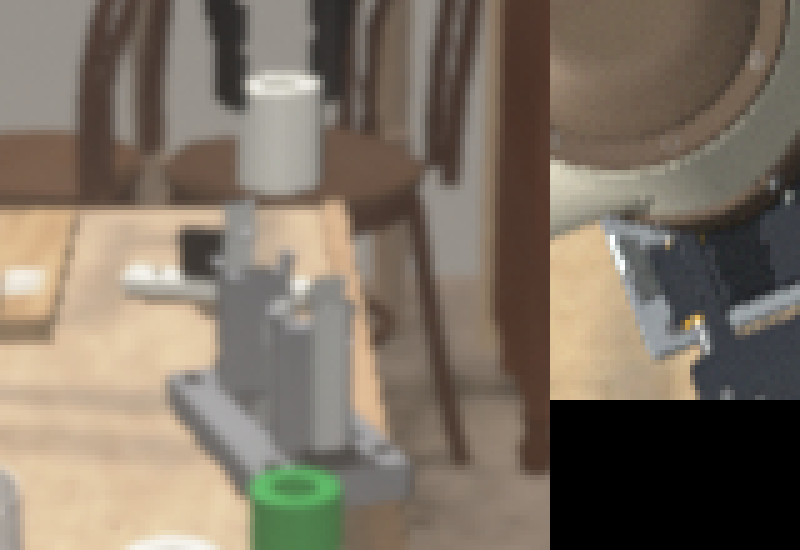

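```bash
python3 -c "
from h import *
s=load('side5');p=np.array([.4939,.0086,0])
print(proj(s,[p+[0,0,.141],p+[0,0,.191],p+[0,0,.1494],p+[.02,0,.15],p-[.02,0,-.15]]))
im=cv2.resize(s['frame'][155:200,275:315,::-1],None,fx=12,fy=12,interpolation=0)
for x in range(275,315,5): cv2.putText(im,str(x),((x-275)*12,10),0,.35,(0,0,255),1)
for y in range(155,200,5): cv2.putText(im,str(y),(0,(y-155)*12+4),0,.35,(0,0,255),1)
cv2.imwrite('pics/c8.png',im)
"
```

```text
[[295.44160522 186.03675966]
 [295.35409249 165.74493674]
 [295.42695561 182.68017241]
 [303.76325266 182.31484027]
 [287.09899703 182.56359541]]
```

View pics/c8.png

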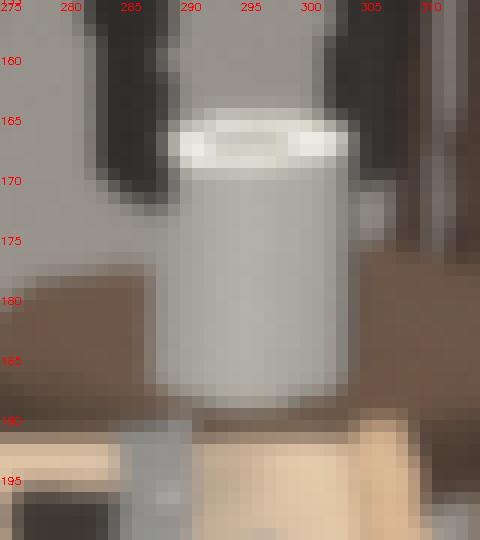

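{"name": "jog_arm", "arguments": {
  "moves": [
    [1,0,-0.0008,0.005,0,0,0],
    [1,0,-0.0008,0.012,0,0,0],
    [1,0,-0.0008,0.02,0,0,0],
    [1,0,-0.0008,0.028,0,0,0],
    [1,0,-0.0008,0.035,0,0,0],
    [1,0,-0.0008,0.041,0,0,0],
    [1,0,-0.0008,0.046,0,0,0],
    [1,0,-0.0008,0.049,0,0,0],
    [1,0,-0.0008,0.049,0,0,0],
    [1,0,-0.0008,0.049,0,0,0]
  ]
}}

```text
time_s: 8.0
tcp_pos: [0.4951, 0.0096, 0.1005]
ee_rot: [[0.331, -0.944, 0.0], [-0.944, -0.331, -0.0], [0.0, -0.0, -1.0]]
wrist_force: [0.8, -0.9, -1.2]
gripper_width: 0.443
```

```bash
python3 -c "
from h import *
goal((.4945,.009,.0832),-160.7)
s=save('side','side6')
cv2.imwrite('pics/c9.png',cv2.resize(s['frame'][150:260,240:350,::-1],(600,600),interpolation=3))
"
```

```text
t 8.0 at [0.4951 0.0096 0.1005] F [ 0.8 -0.9 -1.2] w 0.443 j [ 20.  15. -25.   0. -51.  -1.]
shift [0.0003 0.0008 0.0173] turn [-0.0001 -0.0001  0.0003]
```

View pics/c9.png

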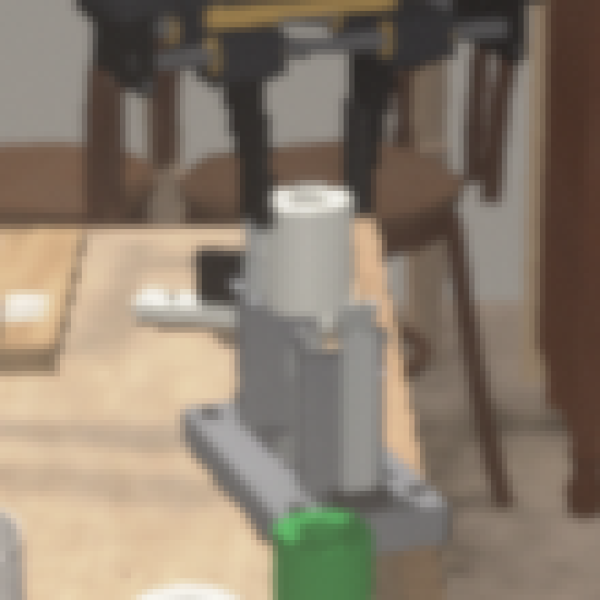

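{"name": "jog_arm", "arguments": {
  "moves": [
    [1,0,0.0005,0.002,0,0,0],
    [1,0,0.0005,0.004,0,0,0],
    [1,0,0.0005,0.006,0,0,0],
    [1,0,0.0005,0.008,0,0,0],
    [1,0,0.0005,0.01,0,0,0],
    [1,0,0.0005,0.012,0,0,0],
    [1,0,0.0005,0.014,0,0,0],
    [1,0,0.0005,0.0155,0,0,0],
    [1,0,0.0005,0.017,0,0,0],
    [1,0,0.0005,0.0175,0,0,0]
  ]
}}

```text
time_s: 8.88
tcp_pos: [0.4944, 0.0094, 0.0828]
ee_rot: [[0.331, -0.944, -0.0], [-0.944, -0.331, -0.0], [-0.0, 0.0, -1.0]]
wrist_force: [-0.2, 0.5, -1.6]
gripper_width: 0.447
```

```bash
python3 -c "
from h import *
goal((.4945,.009,.0732),-160.7);print(sense()['moment'].round(2))
"
```

```text
t 8.88 at [0.4944 0.0094 0.0828] F [-0.2  0.5 -1.6] w 0.447 j [ 20.  16. -26.  -0. -48.  -1.]
shift [ 0.0004 -0.      0.0096] turn [0.0004 0.     0.0001]
[ 0.01  0.08 -0.05]
```

No contact force with the sleeve bottom about 5 mm below the shaft tip. I'll continue slowly.

{"name": "jog_arm", "arguments": {
  "moves": [
    [1,0,0,0.001,0,0,0],
    [1,0,0,0.002,0,0,0],
    [1,0,0,0.003,0,0,0],
    [1,0,0,0.004,0,0,0],
    [1,0,0,0.005,0,0,0],
    [1,0,0,0.006,0,0,0],
    [1,0,0,0.007,0,0,0],
    [1,0,0,0.008,0,0,0],
    [1,0,0,0.009,0,0,0],
    [1,0,0,0.01,0,0,0]
  ]
}}

```text
time_s: 9.72
tcp_pos: [0.4945, 0.0094, 0.0729]
ee_rot: [[0.331, -0.944, 0.0], [-0.944, -0.331, 0.0], [-0.0, -0.0, -1.0]]
wrist_force: [-0.2, -0.3, -0.9]
gripper_width: 0.444
```

```bash
python3 -c "
from h import *
goal((.4945,.009,.0732),-160.7);print(sense()['moment'].round(2))
s=save('side','side7')
cv2.imwrite('pics/c10.png',cv2.resize(s['frame'][150:260,240:350,::-1],(600,600),interpolation=3))
"
```

```text
t 9.72 at [0.4945 0.0094 0.0729] F [-0.2 -0.3 -0.9] w 0.444 j [ 20.  17. -27.  -0. -47.  -1.]
shift [ 0.0004  0.0001 -0.0003] turn [-0.      0.      0.0001]
[-0.06  0.11  0.02]
```

View pics/c10.png

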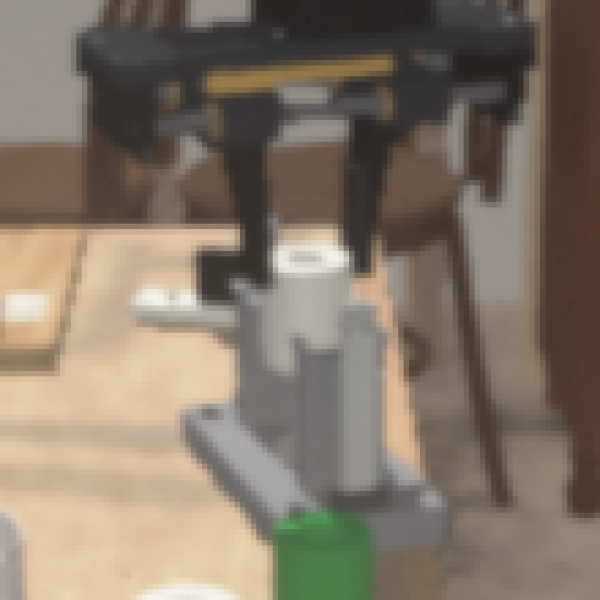

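{"name": "jog_arm", "arguments": {
  "moves": [
    [1,0.0002,0,0.003,0,0,0],
    [1,0.0002,0,0.006,0,0,0],
    [1,0.0002,0,0.009,0,0,0],
    [1,0.0002,0,0.012,0,0,0],
    [1,0.0002,0,0.015,0,0,0],
    [1,0.0002,0,0.018,0,0,0],
    [1,0.0002,0,0.021,0,0,0],
    [1,0.0002,0,0.024,0,0,0],
    [1,0.0002,0,0.027,0,0,0],
    [1,0.0002,0,0.03,0,0,0]
  ]
}}

```text
time_s: 10.6
tcp_pos: [0.4946, 0.0092, 0.0427]
ee_rot: [[0.331, -0.944, 0.0], [-0.944, -0.331, -0.0], [0.0, -0.0, -1.0]]
wrist_force: [0.4, -0.3, -2.6]
gripper_width: 0.441
```

{"name": "jog_arm", "arguments": {
  "moves": [
    [1,0,0,0.001,0,0,0],
    [1,0,0,0.002,0,0,0],
    [1,0,0,0.003,0,0,0],
    [1,0,0,0.004,0,0,0],
    [1,0,0,0.005,0,0,0],
    [1,0,0,0.006,0,0,0],
    [1,0,0,0.007,0,0,0],
    [1,0,0,0.008,0,0,0],
    [1,0,0,0.009,0,0,0],
    [1,0,0,0.0095,0,0,0]
  ]
}}

```text
time_s: 11.43
tcp_pos: [0.4945, 0.0092, 0.0334]
ee_rot: [[0.331, -0.944, -0.0], [-0.944, -0.331, -0.0], [-0.0, 0.0, -1.0]]
wrist_force: [-0.2, -0.1, -1.8]
gripper_width: 0.444
```

```bash
python3 -c "
from h import *
goal((.4945,.009,.0316),-160.7);print(sense()['moment'].round(2))
"
```

```text
t 11.43 at [0.4945 0.0092 0.0334] F [-0.2 -0.1 -1.8] w 0.444 j [ 20.  20. -29.  -0. -41.  -1.]
shift [0.0002 0.0001 0.0018] turn [0.0001 0.     0.0001]
[ 0.    0.12 -0.02]
```

Expected seat is about 1.8 mm lower. I'll creep down and watch for a rise in Fz.

{"name": "jog_arm", "arguments": {
  "moves": [
    [1,0,0,0.0003,0,0,0],
    [1,0,0,0.0006,0,0,0],
    [1,0,0,0.0009,0,0,0],
    [1,0,0,0.0012,0,0,0],
    [1,0,0,0.0015,0,0,0],
    [1,0,0,0.0018,0,0,0],
    [1,0,0,0.002,0,0,0],
    [1,0,0,0.002,0,0,0],
    [1,0,0,0.002,0,0,0],
    [1,0,0,0.002,0,0,0]
  ]
}}

```text
time_s: 12.27
tcp_pos: [0.4946, 0.0092, 0.0316]
ee_rot: [[0.331, -0.944, 0.0], [-0.944, -0.331, 0.0], [0.0, -0.0, -1.0]]
wrist_force: [-0.3, 0.4, -0.6]
gripper_width: 0.445
```

```bash
python3 -c "
from h import *
goal((.4945,.009,.0316),-160.7);print(sense()['moment'].round(2))
s=save('side','side8')
cv2.imwrite('pics/c11.png',cv2.resize(s['frame'][150:260,240:350,::-1],(600,600),interpolation=3))
"
```

```text
t 12.27 at [0.4946 0.0092 0.0316] F [-0.3  0.4 -0.6] w 0.445 j [ 20.  20. -29.   0. -41.  -1.]
shift [ 0.0002  0.0001 -0.    ] turn [-0.0001 -0.      0.0002]
[-0.02  0.17  0.06]
```

View pics/c11.png

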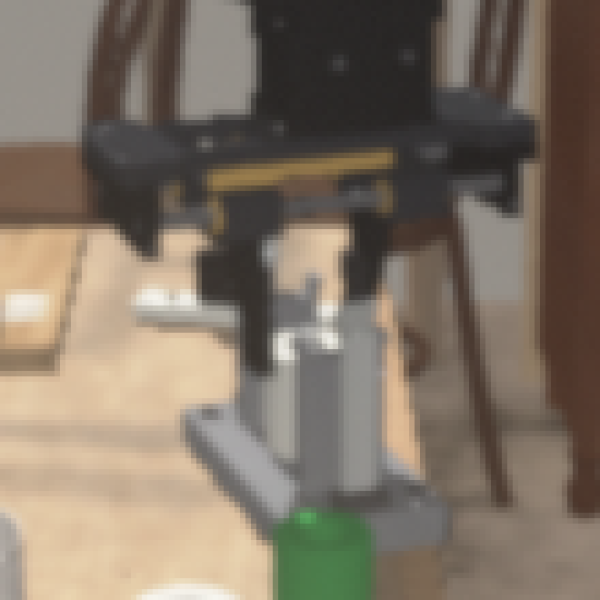

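{"name": "jog_arm", "arguments": {
  "moves": [
    [1,0,0,0.0002,0,0,0],
    [1,0,0,0.0004,0,0,0],
    [1,0,0,0.0006,0,0,0],
    [1,0,0,0.0008,0,0,0],
    [1,0,0,0.001,0,0,0],
    [1,0,0,0.001,0,0,0],
    [1,0,0,0.001,0,0,0],
    [1,0,0,0.001,0,0,0],
    [1,0,0,0.001,0,0,0],
    [1,0,0,0.001,0,0,0]
  ]
}}

```text
time_s: 13.15
tcp_pos: [0.4948, 0.0092, 0.0315]
ee_rot: [[0.331, -0.944, 0.001], [-0.944, -0.331, -0.0], [0.0, -0.0, -1.0]]
wrist_force: [-1.6, 0.4, 7.9]
gripper_width: 0.444
```

Contact: Fz rose to 7.9 N and z stopped at 0.0315, so the sleeve is seated. I'll open the gripper.

{"name": "jog_arm", "arguments": {
  "moves": [
    [1,0,0,-0.0003,0,0,0],
    [1,0,0,-0.0006,0,0,0],
    [0.2,0,0,-0.0006,0,0,0],
    [-0.2,0,0,-0.0006,0,0,0],
    [-0.5,0,0,-0.0006,0,0,0],
    [-0.8,0,0,-0.0006,0,0,0],
    [-0.8,0,0,-0.0006,0,0,0],
    [-0.8,0,0,-0.0006,0,0,0],
    [-0.8,0,0,-0.0006,0,0,0],
    [-0.8,0,0,-0.0006,0,0,0]
  ]
}}

```text
time_s: 13.98
tcp_pos: [0.4945, 0.0092, 0.031]
ee_rot: [[0.331, -0.944, -0.0], [-0.944, -0.331, -0.0], [-0.0, 0.0, -1.0]]
wrist_force: [0.4, -0.1, 0.1]
gripper_width: 0.862
```

{"name": "jog_arm", "arguments": {
  "moves": [
    [-0.8,0,0,-0.005,0,0,0],
    [-0.8,0,0,-0.015,0,0,0],
    [-0.8,0,0,-0.03,0,0,0],
    [-0.8,0,0,-0.05,0,0,0],
    [-0.8,0,0,-0.075,0,0,0],
    [-0.8,0,0,-0.1,0,0,0],
    [-0.8,0,0,-0.125,0,0,0],
    [-0.8,0,0,-0.14,0,0,0],
    [-0.8,0,0,-0.148,0,0,0],
    [-0.8,0,0,-0.15,0,0,0]
  ]
}}

```text
time_s: 14.82
tcp_pos: [0.4953, 0.0094, 0.1829]
ee_rot: [[0.331, -0.944, 0.003], [-0.944, -0.331, 0.001], [0.0, -0.004, -1.0]]
wrist_force: [0.3, -0.6, -0.2]
gripper_width: 0.902
```

```bash
python3 -c "
from h import *
goal((.459,.2455,.18),74.7);goal((.459,.2455,.18),-105.3)
s=save('side','side9');t=save('top','top9')
a=cv2.resize(s['frame'][150:260,240:350,::-1],(440,440),interpolation=3)
b=cv2.resize(t['frame'][160:240,120:200,::-1],(360,360),interpolation=3)
b=np.vstack([b,np.zeros((80,360,3),np.uint8)])
cv2.imwrite('pics/c12.png',np.hstack([a,b]))
"
```

```text
t 14.82 at [0.4953 0.0094 0.1829] F [ 0.3 -0.6 -0.2] w 0.902 j [ 20.  10. -18.   0. -62.  -1.]
shift [-0.2348 -0.0438  0.003 ] turn [-2.1000e-03  3.8000e-03  2.1749e+00]
t 14.82 at [0.4953 0.0094 0.1829] F [ 0.3 -0.6 -0.2] w 0.902 j [ 20.  10. -18.   0. -62.  -1.]
shift [-0.2348 -0.0438  0.003 ] turn [-0.0032 -0.0018 -0.9667]
```

View pics/c12.png

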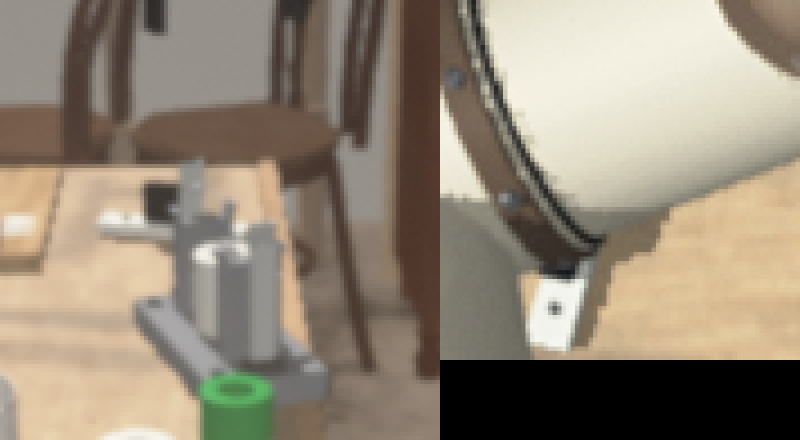

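{"name": "jog_arm", "arguments": {
  "moves": [
    [-0.8,-0.01,-0.002,0,0,0,-0.06],
    [-0.8,-0.035,-0.007,0,0,0,-0.17],
    [-0.8,-0.065,-0.012,0,0,0,-0.29],
    [-0.8,-0.095,-0.018,0,0,0,-0.41],
    [-0.8,-0.125,-0.023,0,0,0,-0.53],
    [-0.8,-0.155,-0.029,0,0,0,-0.65],
    [-0.8,-0.185,-0.034,0,0,0,-0.77],
    [-0.8,-0.21,-0.039,0,0,0,-0.88],
    [-0.8,-0.228,-0.043,0,0,0,-0.967],
    [-0.8,-0.235,-0.044,0,0,0,-0.967]
  ]
}}

```text
time_s: 15.75
tcp_pos: [0.4574, 0.2473, 0.1792]
ee_rot: [[0.966, -0.259, -0.002], [-0.259, -0.966, -0.002], [-0.002, 0.003, -1.0]]
wrist_force: [-0.6, 0.1, 0.7]
gripper_width: 0.901
```

{"name": "jog_arm", "arguments": {
  "moves": [
    [-0.8,0,0,0.01,0,0,0],
    [-0.8,0,0,0.025,0,0,0],
    [-0.8,0,0,0.045,0,0,0],
    [-0.8,0,0,0.065,0,0,0],
    [-0.8,0,0,0.085,0,0,0],
    [-0.8,0,0,0.098,0,0,0],
    [-0.8,0,0,0.1,0,0,0],
    [-0.8,0,0,0.1,0,0,0],
    [-0.8,0,0,0.1,0,0,0],
    [-0.8,0,0,0.1,0,0,0]
  ]
}}

```text
time_s: 16.58
tcp_pos: [0.459, 0.2456, 0.082]
ee_rot: [[0.964, -0.264, 0.001], [-0.264, -0.964, 0.001], [0.001, -0.001, -1.0]]
wrist_force: [-0.5, -0.7, 1.1]
gripper_width: 0.897
```

```bash
python3 -c "
from h import *
goal((.459,.2455,.04),-105.3)
s=save('side','side10');t=save('top','top10')
a=cv2.resize(s['frame'][150:260,230:340,::-1],(440,440),interpolation=3)
b=cv2.resize(t['frame'][160:240,120:200,::-1],(360,360),interpolation=3)
b=np.vstack([b,np.zeros((80,360,3),np.uint8)])
cv2.imwrite('pics/c13.png',np.hstack([a,b]))
"
```

```text
t 16.58 at [0.459  0.2456 0.082 ] F [-0.5 -0.7  1.1] w 0.897 j [ 46.  18. -23.   0. -49.  29.]
shift [0.     0.0001 0.042 ] turn [-0.0013 -0.001  -0.0005]
```

View pics/c13.png

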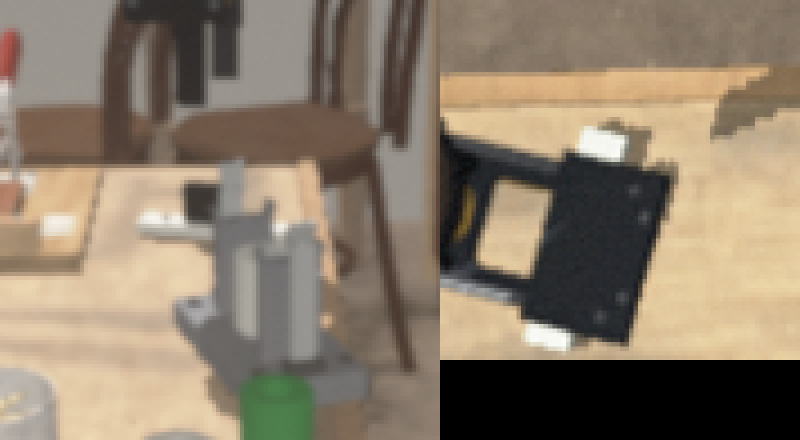

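```bash
python3 -c "
from h import *
s=load('side10');st=sense();p=st['tcp_pos'];R=np.array(st['ee_rot']);w=st['gripper_width']*.087/2
for d in(0,.024): print(d,w,proj(s,[p+R[:,1]*(w+.007)-[0,0,-d],p-R[:,1]*(w+.007)-[0,0,-d]]).round(1))
"
```

```text
0 0.03924827361731653 [[277.7 186.7]
 [286.  178.3]]
0.024 0.03924827361731653 [[277.5 178.8]
 [285.9 170.8]]
```

The near fingertip shows at (277.5,176), but the nominal TCP projects to row 187. The visible tips therefore sit about 25 mm above the nominal TCP, as they did at the sleeve. I'll descend in stages with force checks to find the true tip height.

{"name": "jog_arm", "arguments": {
  "moves": [
    [-0.8,0,0,0.01,0,0,0],
    [-0.8,0,0,0.022,0,0,0],
    [-0.8,0,0,0.034,0,0,0],
    [-0.8,0,0,0.046,0,0,0],
    [-0.8,0,0,0.056,0,0,0],
    [-0.8,0,0,0.064,0,0,0],
    [-0.8,0,0,0.069,0,0,0],
    [-0.8,0,0,0.07,0,0,0],
    [-0.8,0,0,0.07,0,0,0],
    [-0.8,0,0,0.07,0,0,0]
  ]
}}

```text
time_s: 17.52
tcp_pos: [0.4588, 0.2459, 0.0116]
ee_rot: [[0.965, -0.263, 0.001], [-0.263, -0.965, 0.001], [0.001, -0.001, -1.0]]
wrist_force: [-0.3, 0.1, 0.3]
gripper_width: 0.902
```

```bash
python3 -c "
from h import *
goal((.459,.2455,.0),-105.3)
s=save('side','side11')
cv2.imwrite('pics/c14.png',cv2.resize(s['frame'][150:230,240:340,::-1],(800,600),interpolation=3))
"
```

```text
t 17.52 at [0.4588 0.2459 0.0116] F [-0.3  0.1  0.3] w 0.902 j [ 46.  24. -27.   0. -39.  29.]
shift [0.0003 0.0003 0.0116] turn [-0.0008 -0.0006  0.0004]
```

View pics/c14.png

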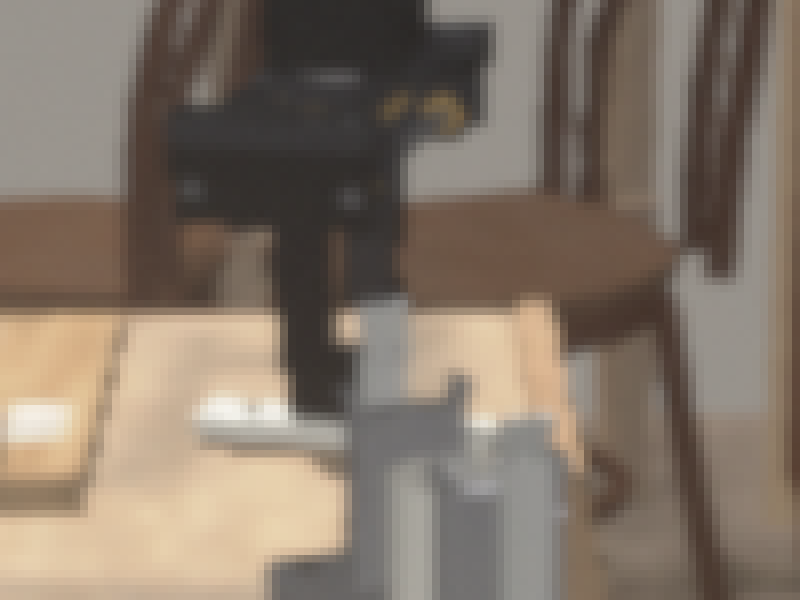

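{"name": "jog_arm", "arguments": {
  "moves": [
    [-0.8,0,0,0.002,0,0,0],
    [-0.8,0,0,0.004,0,0,0],
    [-0.8,0,0,0.006,0,0,0],
    [-0.8,0,0,0.008,0,0,0],
    [-0.8,0,0,0.009,0,0,0],
    [-0.8,0,0,0.01,0,0,0],
    [-0.8,0,0,0.011,0,0,0],
    [-0.8,0,0,0.012,0,0,0],
    [-0.8,0,0,0.0125,0,0,0],
    [-0.8,0,0,0.0125,0,0,0]
  ]
}}

```text
time_s: 18.4
tcp_pos: [0.4583, 0.2455, -0.0015]
ee_rot: [[0.965, -0.264, -0.0], [-0.264, -0.965, -0.0], [-0.0, 0.0, -1.0]]
wrist_force: [0.5, 0.2, -0.3]
gripper_width: 0.897
```

No contact at TCP z = −1.5 mm, so the tips really are higher than nominal. I'll close partway, not touching the grip, to see whether the tips move down as they close.

{"name": "jog_arm", "arguments": {
  "moves": [
    [-0.5,0,0,0,0,0,0],
    [-0.2,0,0,0,0,0,0],
    [0,0,0,0,0,0,0],
    [0.2,0,0,0,0,0,0],
    [0.3,0,0,0,0,0,0],
    [0.3,0,0,0,0,0,0],
    [0.3,0,0,0,0,0,0],
    [0.3,0,0,0,0,0,0],
    [0.3,0,0,0,0,0,0],
    [0.3,0,0,0,0,0,0]
  ]
}}

```text
time_s: 19.23
tcp_pos: [0.4584, 0.2455, -0.0014]
ee_rot: [[0.965, -0.264, -0.0], [-0.264, -0.965, -0.0], [-0.0, 0.0, -1.0]]
wrist_force: [-0.7, 0.7, 0.5]
gripper_width: 0.359
```

```bash
python3 -c "
from h import *
goal((.459,.2455,.0),-105.3)
s=save('side','side12')
cv2.imwrite('pics/c15.png',cv2.resize(s['frame'][150:230,240:340,::-1],(800,600),interpolation=3))
st=sense();p=st['tcp_pos'];R=np.array(st['ee_rot'])
w=st['gripper_width']*.087/2
for d in(0,.01,.02,.03): print(d,proj(s,[p+R[:,1]*(w+.007)+[0,0,d]]).round(1))
"
```

```text
t 19.23 at [ 0.4584  0.2455 -0.0014] F [-0.7  0.7  0.5] w 0.359 j [ 46.  25. -28.   0. -37.  29.]
shift [ 0.0006 -0.0002 -0.0014] turn [0.     0.     0.0002]
0 [[280.2 210.9]]
0.01 [[280.2 207.8]]
0.02 [[280.1 204.7]]
0.03 [[280.1 201.5]]
```

View pics/c15.png

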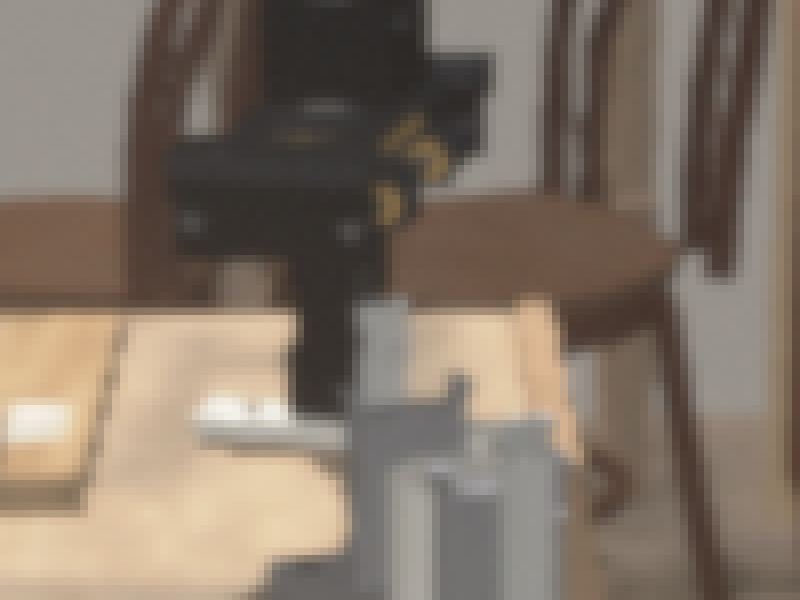

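```bash
python3 -c "
from h import *
s=load('side12')
f=s['frame'][180:215,270:295].astype(float)
g=np.clip((f-10)*3.5,0,255).astype(np.uint8)
im=cv2.resize(g[:,:,::-1],None,fx=16,fy=16,interpolation=0)
for y in range(180,215,5): cv2.putText(im,str(y),(0,(y-180)*16+4),0,.4,(0,0,255),1)
cv2.imwrite('pics/c16.png',im)
print(proj(s,[(.459,.2385,.01),(.459,.2385,.041),(.459,.234,.01)]))
"
```

```text
[[282.36551442 205.69603055]
 [282.20494425 196.08215112]
 [282.357093   206.18645192]]
```

View pics/c16.png

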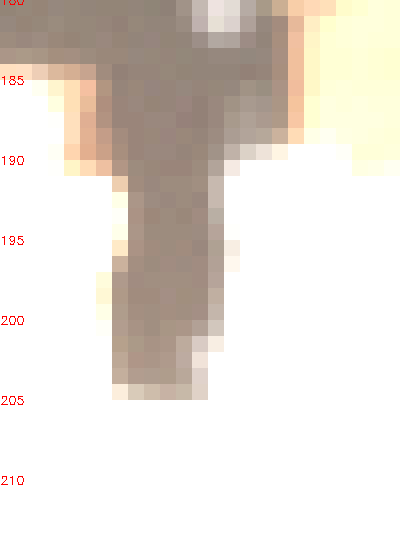

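The finger's edge ends at row 201.3, while the grip continues to row 204.5. That puts the tips at z≈0.023–0.028, clear of the bar (top at 0.010). I'll go 10 mm lower and close.

{"name": "jog_arm", "arguments": {
  "moves": [
    [0.3,0.0004,0,0.0015,0,0,0],
    [0.3,0.0004,0,0.003,0,0,0],
    [0.3,0.0004,0,0.0045,0,0,0],
    [0.3,0.0004,0,0.006,0,0,0],
    [0.3,0.0004,0,0.0075,0,0,0],
    [0.3,0.0004,0,0.0085,0,0,0],
    [0.3,0.0004,0,0.0095,0,0,0],
    [0.3,0.0004,0,0.01,0,0,0],
    [0.3,0.0004,0,0.01,0,0,0],
    [0.3,0.0004,0,0.01,0,0,0]
  ]
}}

```text
time_s: 20.12
tcp_pos: [0.4588, 0.2454, -0.0113]
ee_rot: [[0.965, -0.264, 0.0], [-0.264, -0.965, -0.0], [0.0, 0.0, -1.0]]
wrist_force: [-0.6, -0.1, -0.5]
gripper_width: 0.356
```

{"name": "jog_arm", "arguments": {
  "moves": [
    [0.4,0,0,0,0,0,0],
    [0.5,0,0,0,0,0,0],
    [0.6,0,0,0,0,0,0],
    [0.7,0,0,0,0,0,0],
    [0.8,0,0,0,0,0,0],
    [1,0,0,0,0,0,0],
    [1,0,0,0,0,0,0],
    [1,0,0,0,0,0,0],
    [1,0,0,0,0,0,0],
    [1,0,0,0,0,0,0]
  ]
}}

```text
time_s: 20.95
tcp_pos: [0.4588, 0.2455, -0.0113]
ee_rot: [[0.965, -0.264, 0.0], [-0.264, -0.965, 0.0], [0.0, -0.0, -1.0]]
wrist_force: [0.1, 0.6, -0.4]
gripper_width: 0.157
```

```bash
python3 -c "
from h import *
goal((.459,.2455,.15),-105.3)
s=save('side','side13')
cv2.imwrite('pics/c17.png',cv2.resize(s['frame'][150:230,240:340,::-1],(800,600),interpolation=3))
"
```

```text
t 20.95 at [ 0.4588  0.2455 -0.0113] F [ 0.1  0.6 -0.4] w 0.157 j [ 46.  26. -28.  -0. -36.  29.]
shift [ 0.0002 -0.     -0.1613] turn [-0.0002 -0.0001  0.0002]
```

View pics/c17.png

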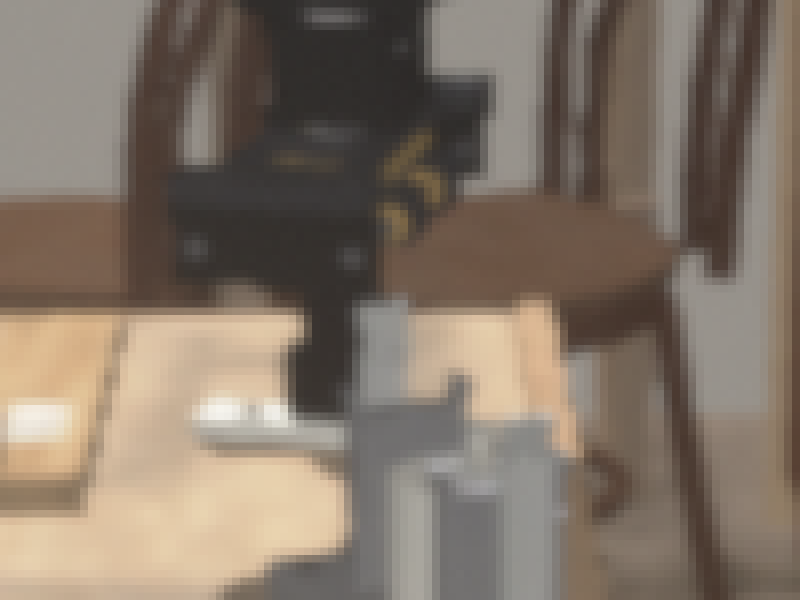

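{"name": "jog_arm", "arguments": {
  "moves": [
    [1,0,0,-0.005,0,0,0],
    [1,0,0,-0.015,0,0,0],
    [1,0,0,-0.03,0,0,0],
    [1,0,0,-0.05,0,0,0],
    [1,0,0,-0.075,0,0,0],
    [1,0,0,-0.1,0,0,0],
    [1,0,0,-0.125,0,0,0],
    [1,0,0,-0.145,0,0,0],
    [1,0,0,-0.157,0,0,0],
    [1,0,0,-0.161,0,0,0]
  ]
}}

```text
time_s: 21.83
tcp_pos: [0.4598, 0.2461, 0.1531]
ee_rot: [[0.965, -0.263, 0.004], [-0.263, -0.965, 0.004], [0.003, -0.005, -1.0]]
wrist_force: [-0.2, -0.3, -2.2]
gripper_width: 0.155
```

```bash
python3 -c "
from h import *
goal((.4945,.0092,.15),-160.7)
s=save('side','side14');t=save('top','top14')
a=cv2.resize(s['frame'][100:230,230:340,::-1],(440,520),interpolation=3)
b=cv2.resize(t['frame'][160:250,110:190,::-1],(355,400),interpolation=3)
b=np.vstack([b,np.zeros((120,355,3),np.uint8)])
cv2.imwrite('pics/c18.png',np.hstack([a,b]))
"
```

```text
t 21.83 at [0.4598 0.2461 0.1531] F [-0.2 -0.3 -2.2] w 0.155 j [ 46.  14. -17.   0. -59.  29.]
shift [0.0959 0.2194 0.0023] turn [-5.800e-03 -7.000e-04  9.674e-01]
```

View pics/c18.png

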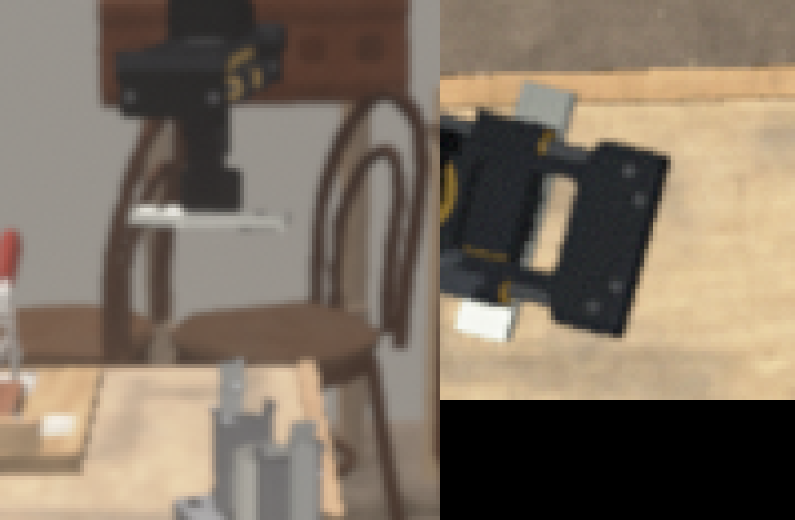

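{"name": "jog_arm", "arguments": {
  "moves": [
    [1,0.006,0.013,0,0,0,0.08],
    [1,0.016,0.037,0,0,0,0.19],
    [1,0.028,0.065,0,0,0,0.3],
    [1,0.04,0.092,0,0,0,0.41],
    [1,0.052,0.12,0,0,0,0.52],
    [1,0.064,0.147,0,0,0,0.63],
    [1,0.076,0.174,0,0,0,0.74],
    [1,0.086,0.197,0,0,0,0.85],
    [1,0.093,0.213,0,0,0,0.93],
    [1,0.0959,0.2194,0,0,0,0.967]
  ]
}}

```text
time_s: 22.77
tcp_pos: [0.4922, 0.0062, 0.1482]
ee_rot: [[0.325, -0.946, -0.004], [-0.946, -0.325, -0.001], [-0.0, 0.004, -1.0]]
wrist_force: [0.5, 0.0, -1.4]
gripper_width: 0.157
```

```bash
python3 -c "
from h import *
goal((.4945,.0092,.125),-160.7)"
```

```text
t 22.77 at [0.4922 0.0062 0.1482] F [ 0.5  0.  -1.4] w 0.157 j [ 20.  11. -21.  -0. -58.  -1.]
shift [-0.0021 -0.0032  0.0232] turn [ 0.0037  0.0002 -0.0057]
```

{"name": "jog_arm", "arguments": {
  "moves": [
    [1,0,0,0.003,0,0,0],
    [1,0,0,0.008,0,0,0],
    [1,0,0,0.013,0,0,0],
    [1,0,0,0.018,0,0,0],
    [1,0,0,0.02,0,0,0],
    [1,0,0,0.02,0,0,0],
    [1,0,0,0.02,0,0,0],
    [1,0,0,0.02,0,0,0],
    [1,0,0,0.02,0,0,0],
    [1,0,0,0.02,0,0,0]
  ]
}}

```text
time_s: 23.6
tcp_pos: [0.4936, 0.0086, 0.1299]
ee_rot: [[0.331, -0.944, 0.001], [-0.944, -0.331, 0.0], [0.0, -0.001, -1.0]]
wrist_force: [0.1, 0.2, -1.2]
gripper_width: 0.157
```

```bash
python3 -c "
from h import *
goal((.4945,.0092,.105),-160.7)
s=save('side','side15');t=save('top','top15')
def ann(c,y0,y1,x0,x1,sc):
    im=cv2.resize(c['frame'][y0:y1,x0:x1,::-1],None,fx=sc,fy=sc,interpolation=0)
    for x in range(x0,x1,10): cv2.putText(im,str(x),((x-x0)*sc,10),0,.35,(0,0,255),1)
    for y in range(y0,y1,10): cv2.putText(im,str(y),(0,(y-y0)*sc+4),0,.35,(0,0,255),1)
    return im
cv2.imwrite('pics/c19.png',ann(s,150,250,260,330,6))
cv2.imwrite('pics/c20.png',ann(t,150,230,200,300,8))
"
```

```text
t 23.6 at [0.4936 0.0086 0.1299] F [ 0.1  0.2 -1.2] w 0.157 j [ 20.  12. -23.   0. -55.  -1.]
shift [-0.0003 -0.001   0.0249] turn [-0.0007 -0.      0.0003]
```

View pics/c19.png

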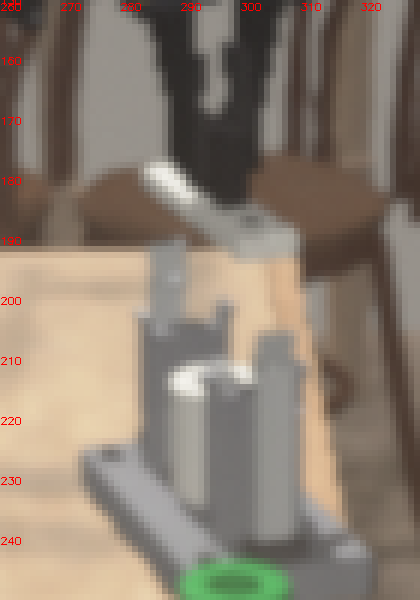

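View pics/c20.png

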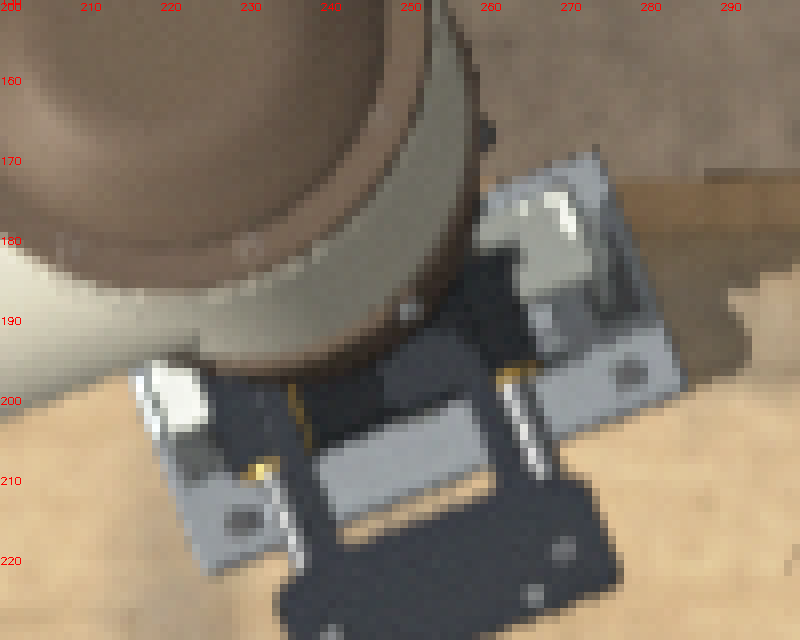

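```bash
cat > ov.py <<'E'
from h import *
def box(cx,cy,yaw,x0,x1,y0,y1,z):
    a=np.radians(yaw);R=np.array([[np.cos(a),-np.sin(a)],[np.sin(a),np.cos(a)]])
    return np.array([np.r_[R@[x,y]+[cx,cy],z] for x,y in((x0,y0),(x1,y0),(x1,y1),(x0,y1))])
def draw(c,polys,y0,y1,x0,x1,sc,name):
    im=cv2.resize(c['frame'][y0:y1,x0:x1,::-1],None,fx=sc,fy=sc,interpolation=0)
    for P,col in polys:
        q=proj(c,P); q=((q-[x0,y0]+.5)*sc*16).round().astype(np.int32)
        cv2.polylines(im,[q.reshape(-1,1,2)],True,col,1,cv2.LINE_AA,4)
    cv2.imwrite('pics/'+name,im)
def stand(cx,cy,yaw):
    r=(0,0,255);g=(0,200,0)
    th=np.linspace(0,2*np.pi,30)
    circ=lambda rr,z:np.c_[cx+rr*np.cos(th),cy+rr*np.sin(th),0*th+z]
    L=[(box(cx,cy,yaw,-.038,.038,-.076,.076,.02),r),(circ(.016,.023),g),(circ(.0045,.079),g)]
    for s in(1,-1):
        L.append((box(cx,cy,yaw,-.019,.019,min(s*.034,s*.046),max(s*.034,s*.046),.083),g))
    return L
E
python3 - <<'E'
from ov import *
t0=load('top0');t=load('top15');s=load('side15')
draw(t0,stand(.4945,.0092,19.3),160,230,205,295,8,'o1.png')
K=[(box(.4936,.0086,19.3,-.012,.012,-.058,.058,.1299+.0113+.01),(255,0,255)),(box(.4936,.0086,19.3,-.012,.012,-.058,.058,.1299+.0113),(255,0,0))]
draw(t,K+stand(.4945,.0092,19.3)[:1],150,230,205,295,8,'o2.png')
draw(s,K+stand(.4945,.0092,19.3),150,255,260,330,6,'o3.png')
E
```

```text
(no output)
```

View pics/o1.png

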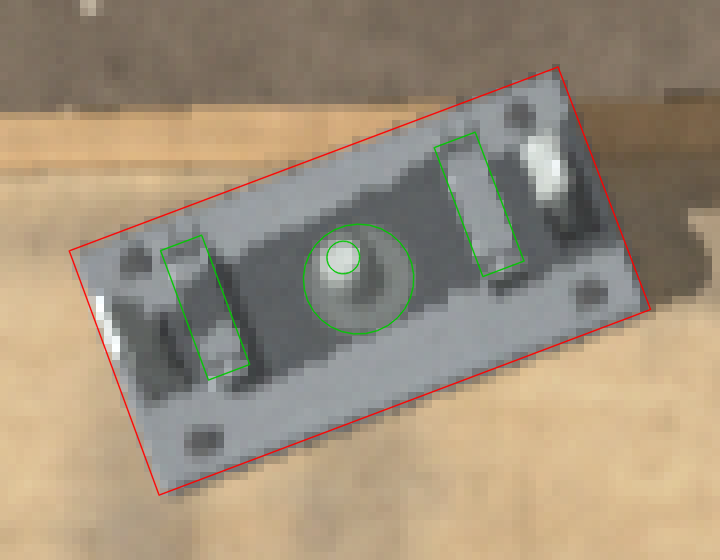

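View pics/o2.png

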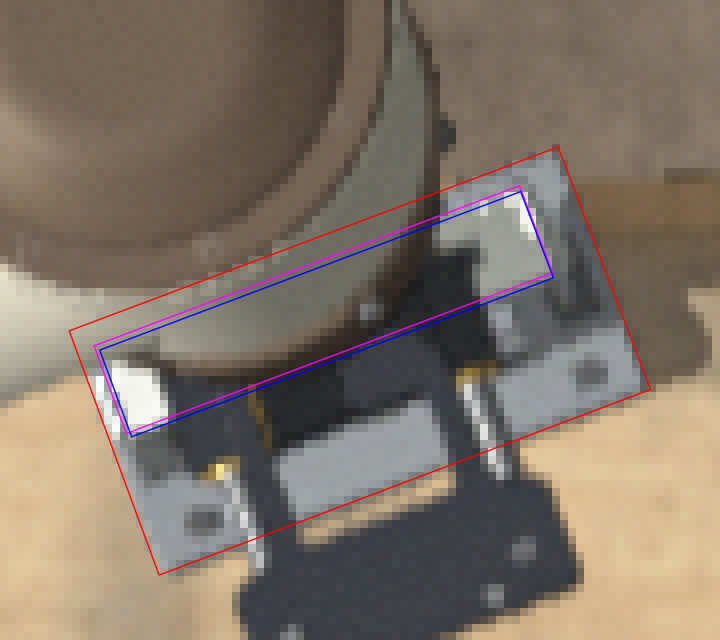

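View pics/o3.png

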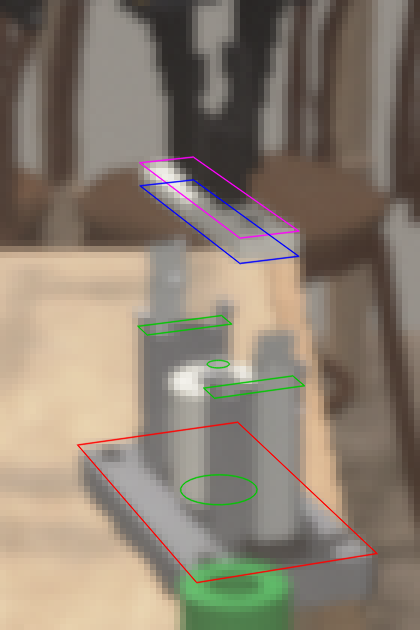

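```bash
python3 - <<'E'
from ov import *
t=load('top15')
K=[(box(.4936,.0086,19.3,-.012,.012,-.058,.058,.1299+.0113+.01),(255,0,255))]
draw(t,K,168,195,255,282,15,'z1.png');draw(t,K,190,217,212,239,15,'z2.png')
s=load('side15');K.append((box(.4936,.0086,19.3,-.012,.012,-.058,.058,.1299+.0113),(255,0,0)))
draw(s,K,172,196,278,312,14,'z3.png')
a,b,c=[cv2.imread(f'pics/z{i}.png') for i in(1,2,3)]
W=np.zeros((600,800,3),np.uint8)
W[:300,:300]=cv2.resize(a,(300,300));W[:300,320:620]=cv2.resize(b,(300,300));W[310:590,0:397]=cv2.resize(c,(397,280));cv2.imwrite('pics/z.png',W)
E
```

```text
(no output)
```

View pics/z.png

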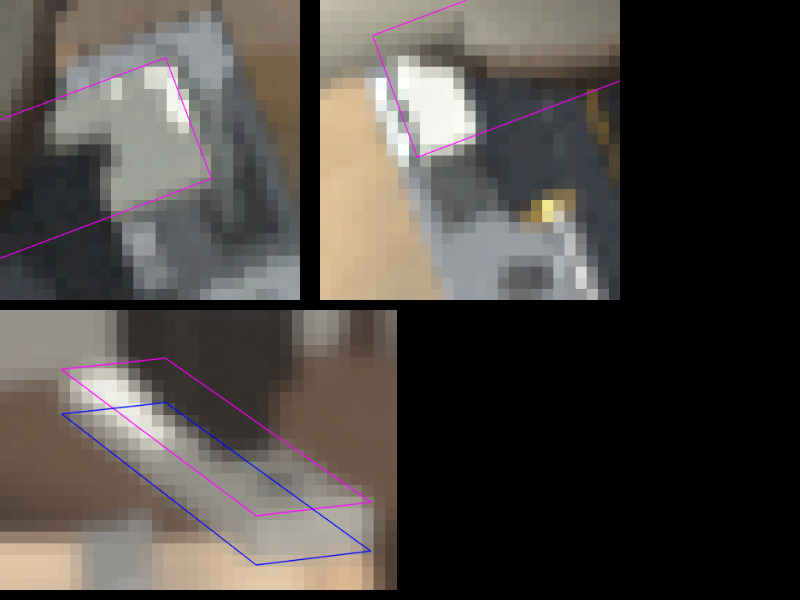

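The overlays agree: the predicted keeper ends and stand outline match the pixels to about 1 px in both views, and the keeper's −y end is at top view (270,180). I'll descend to just above the hooks.

{"name": "jog_arm", "arguments": {
  "moves": [
    [1,0,-0.0009,0.003,0,0,0],
    [1,0,-0.0009,0.007,0,0,0],
    [1,0,-0.0009,0.011,0,0,0],
    [1,0,-0.0009,0.015,0,0,0],
    [1,0,-0.0009,0.018,0,0,0],
    [1,0,-0.0009,0.021,0,0,0],
    [1,0,-0.0009,0.022,0,0,0],
    [1,0,-0.0009,0.022,0,0,0],
    [1,0,-0.0009,0.022,0,0,0],
    [1,0,-0.0009,0.022,0,0,0]
  ]
}}

```text
time_s: 24.53
tcp_pos: [0.4945, 0.0089, 0.1078]
ee_rot: [[0.331, -0.944, 0.0], [-0.944, -0.331, 0.0], [0.0, -0.0, -1.0]]
wrist_force: [0.3, 0.1, -1.4]
gripper_width: 0.159
```

```bash
python3 - <<'E'
from ov import *
goal((.4945,.0092,.0717),-160.7)
s=save('side','side16');t=save('top','top16')
st=sense()['tcp_pos']
K=[(box(st[0],st[1],19.3,-.012,.012,-.058,.058,st[2]+.0113),(255,0,0))]
draw(s,K,165,250,265,325,7,'o4.png');draw(t,K,160,220,210,290,5,'o5.png')
a=cv2.imread('pics/o4.png');b=cv2.imread('pics/o5.png')
W=np.zeros((600,800,3),np.uint8);W[:a.shape[0],:a.shape[1]]=a;b=cv2.resize(b,(370,277));W[:277,425:795]=b;cv2.imwrite('pics/o6.png',W)
E
```

```text
t 24.53 at [0.4945 0.0089 0.1078] F [ 0.3  0.1 -1.4] w 0.159 j [ 20.  14. -24.   0. -52.  -1.]
shift [-0.0003 -0.0001  0.0361] turn [-0.0005 -0.0001  0.0002]
```

View pics/o6.png

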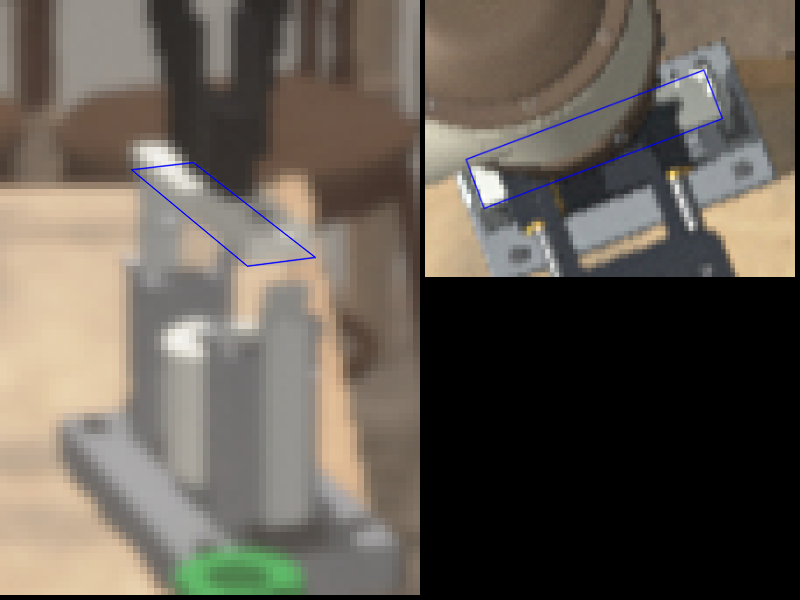

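{"name": "jog_arm", "arguments": {
  "moves": [
    [1,0,0,0.002,0,0,0],
    [1,0,0,0.004,0,0,0],
    [1,0,0,0.006,0,0,0],
    [1,0,0,0.008,0,0,0],
    [1,0,0,0.01,0,0,0],
    [1,0,0,0.012,0,0,0],
    [1,0,0,0.014,0,0,0],
    [1,0,0,0.016,0,0,0],
    [1,0,0,0.0175,0,0,0],
    [1,0,0,0.018,0,0,0]
  ]
}}

```text
time_s: 25.47
tcp_pos: [0.4948, 0.0091, 0.09]
ee_rot: [[0.331, -0.944, 0.001], [-0.944, -0.331, 0.0], [0.0, -0.001, -1.0]]
wrist_force: [-1.4, 1.6, 3.7]
gripper_width: 0.155
```

```bash
python3 - <<'E'
from ov import *
goal((.4945,.0092,.0717),-160.7); print(sense()['moment'].round(2))
s=save('side','side17')
draw(s,[],165,250,265,325,7,'o7.png')
E
```

```text
t 25.47 at [0.4948 0.0091 0.09  ] F [-1.4  1.6  3.7] w 0.155 j [ 20.  15. -26.   0. -49.  -1.]
shift [-0.0001  0.0002  0.0183] turn [-0.0011 -0.0001  0.0006]
[ 0.54  0.47 -0.03]
```

View pics/o7.png

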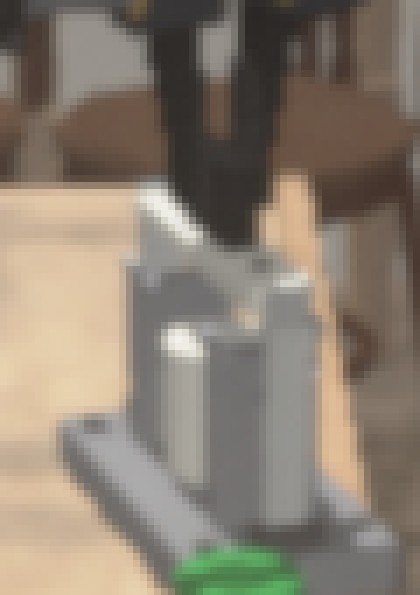

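Hooks engaged at about 5 N, with a slight push from the −y hook. I'll continue straight down with a 0.5 mm correction towards +y.

{"name": "jog_arm", "arguments": {
  "moves": [
    [1,-0.0003,0,0.001,0,0,0],
    [1,-0.0005,0,0.002,0,0,0],
    [1,-0.0005,0,0.003,0,0,0],
    [1,-0.0005,0,0.004,0,0,0],
    [1,-0.0005,0,0.005,0,0,0],
    [1,-0.0005,0,0.006,0,0,0],
    [1,-0.0005,0,0.007,0,0,0],
    [1,-0.0005,0,0.008,0,0,0],
    [1,-0.0005,0,0.009,0,0,0],
    [1,-0.0005,0,0.01,0,0,0]
  ]
}}

```text
time_s: 26.35
tcp_pos: [0.4941, 0.0093, 0.0795]
ee_rot: [[0.331, -0.944, -0.0], [-0.944, -0.331, -0.0], [-0.0, 0.0, -1.0]]
wrist_force: [0.1, 2.7, 4.3]
gripper_width: 0.16
```

```bash
python3 - <<'E'
from ov import *
goal((.4945,.0092,.0717),-160.7); print(sense()['moment'].round(2))
s=save('side','side18')
draw(s,[],165,250,265,325,7,'o8.png')
E
```

```text
t 26.35 at [0.4941 0.0093 0.0795] F [0.1 2.7 4.3] w 0.16 j [ 20.  16. -26.  -0. -48.  -1.]
shift [ 0.0002 -0.0004  0.0078] turn [0.0001 0.     0.0002]
[0.71 0.23 0.03]
```

View pics/o8.png

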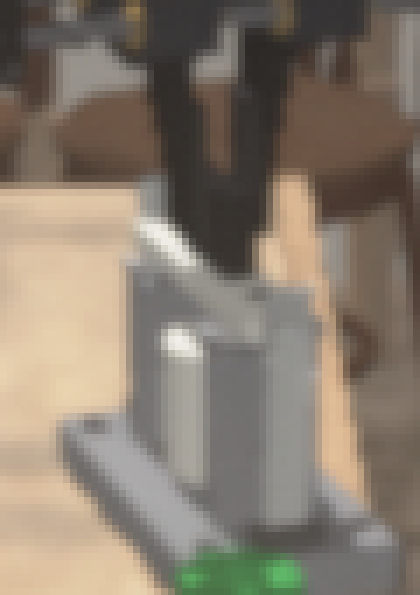

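{"name": "jog_arm", "arguments": {
  "moves": [
    [1,-0.0002,0,0.001,0,0,0],
    [1,-0.0004,0,0.002,0,0,0],
    [1,-0.0004,0,0.003,0,0,0],
    [1,-0.0004,0,0.004,0,0,0],
    [1,-0.0004,0,0.005,0,0,0],
    [1,-0.0004,0,0.006,0,0,0],
    [1,-0.0004,0,0.007,0,0,0],
    [1,-0.0004,0,0.0075,0,0,0],
    [1,-0.0004,0,0.008,0,0,0],
    [1,-0.0004,0,0.008,0,0,0]
  ]
}}

```text
time_s: 27.23
tcp_pos: [0.4931, 0.0093, 0.0717]
ee_rot: [[0.33, -0.944, -0.002], [-0.944, -0.33, -0.001], [-0.0, 0.002, -1.0]]
wrist_force: [-2.6, 0.0, 4.2]
gripper_width: 0.157
```

```bash
python3 - <<'E'
from ov import *
goal((.4945,.0092,.0717),-160.7); print(sense()['moment'].round(2))
s=save('side','side19')
draw(s,[],165,250,265,325,7,'o9.png')
E
```

```text
t 27.23 at [0.4931 0.0093 0.0717] F [-2.6  0.   4.2] w 0.157 j [ 20.  17. -27.  -0. -46.  -1.]
shift [ 0.0006 -0.0013 -0.    ] turn [ 0.0021  0.     -0.    ]
[ 0.15  0.9  -0.05]
```

View pics/o9.png

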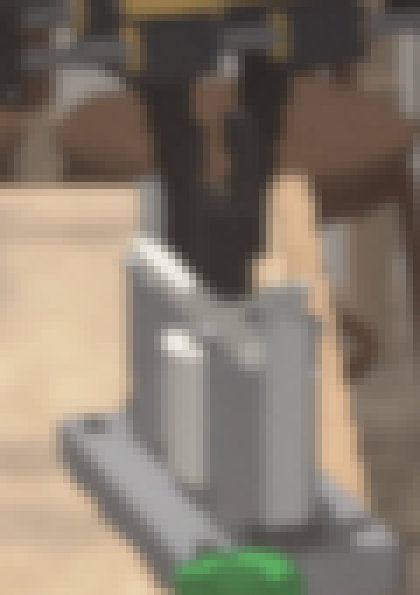

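```bash
python3 - <<'E'
from ov import *
s=load('side19')
K=[(box(.4945,.0092,19.3,-.012,.012,-.058,.058,z),c) for z,c in((.083,(255,0,0)),(.093,(255,0,255)))]
draw(s,K,190,225,275,320,16,'o10.png')
E
```

```text
(no output)
```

View pics/o10.png

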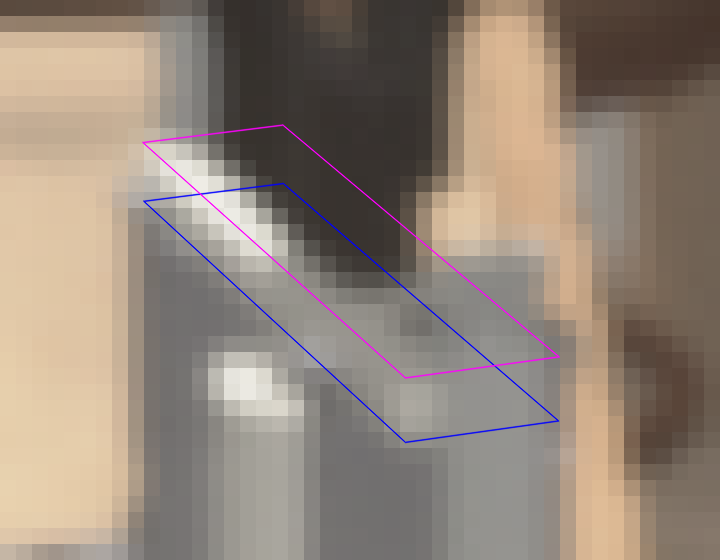

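{"name": "jog_arm", "arguments": {
  "moves": [
    [1,0,-0.0005,0.0003,0,0,0],
    [1,0,-0.001,0.0006,0,0,0],
    [1,0,-0.001,0.001,0,0,0],
    [1,0,-0.001,0.0013,0,0,0],
    [1,0,-0.001,0.0016,0,0,0],
    [1,0,-0.001,0.002,0,0,0],
    [1,0,-0.001,0.002,0,0,0],
    [1,0,-0.001,0.002,0,0,0],
    [1,0,-0.001,0.002,0,0,0],
    [1,0,-0.001,0.002,0,0,0]
  ]
}}

```text
time_s: 28.12
tcp_pos: [0.4931, 0.0093, 0.0716]
ee_rot: [[0.331, -0.944, -0.003], [-0.944, -0.331, -0.002], [0.0, 0.004, -1.0]]
wrist_force: [-9.6, 1.4, 18.6]
gripper_width: 0.161
```

```bash
python3 - <<'E'
from ov import *
goal((.4945,.0092,.0717),-160.7); print(sense()['moment'].round(2))
E
```

```text
t 28.12 at [0.4931 0.0093 0.0716] F [-9.6  1.4 18.6] w 0.161 j [ 20.  17. -27.   0. -47.  -1.]
shift [ 0.0005 -0.0013 -0.0001] turn [ 0.0037 -0.0005  0.0007]
[ 0.35  3.04 -0.03]
```

{"name": "jog_arm", "arguments": {
  "moves": [
    [1,0,0.0005,-0.0005,0,0,0],
    [1,0,0.001,-0.001,0,0,0],
    [1,0,0.0013,-0.0013,0,0,0],
    [1,0,0.0013,-0.0013,0,0,0],
    [1,0,0.0013,-0.0013,0,0,0],
    [1,0,0.0013,-0.0013,0,0,0],
    [1,0,0.0013,-0.0013,0,0,0],
    [1,0,0.0013,-0.0013,0,0,0],
    [1,0,0.0013,-0.0013,0,0,0],
    [1,0,0.0013,-0.0013,0,0,0]
  ]
}}

```text
time_s: 28.95
tcp_pos: [0.4931, 0.0093, 0.0716]
ee_rot: [[0.331, -0.944, -0.001], [-0.944, -0.331, -0.001], [0.0, 0.001, -1.0]]
wrist_force: [-3.5, 1.0, 8.8]
gripper_width: 0.161
```

```bash
python3 - <<'E'
from ov import *
goal((.4945,.0092,.0717),-160.7); print(sense()['moment'].round(2))
s=save('side','side20');t=save('top','top20')
K=[(box(.4931,.0093,19.3,-.012,.012,-.058,.058,z),c) for z,c in((.083,(255,0,0)),(.093,(255,0,255)))]
draw(s,[],190,225,275,320,16,'a.png');draw(t,K[1:],165,215,210,285,9,'b.png')
a=cv2.imread('pics/a.png');b=cv2.imread('pics/b.png')
W=np.zeros((600,800,3),np.uint8);W[:280,:360]=cv2.resize(a,(360,280));W[:293,361:800]=cv2.resize(b,(439,293));
d=load('side0');draw(d,[],190,225,275,320,16,'a.png');W[300:580,:360]=cv2.resize(cv2.imread('pics/a.png'),(360,280))
d=load('top0');draw(d,[],165,215,210,285,9,'a.png');W[300:593,361:800]=cv2.resize(cv2.imread('pics/a.png'),(439,293))
cv2.imwrite('pics/o11.png',W)
E
```

```text
t 28.95 at [0.4931 0.0093 0.0716] F [-3.5  1.   8.8] w 0.161 j [ 20.  17. -27.   0. -46.  -1.]
shift [ 0.0005 -0.0013 -0.0001] turn [ 0.0013 -0.0002  0.0003]
[ 0.19  1.38 -0.01]
```

View pics/o11.png

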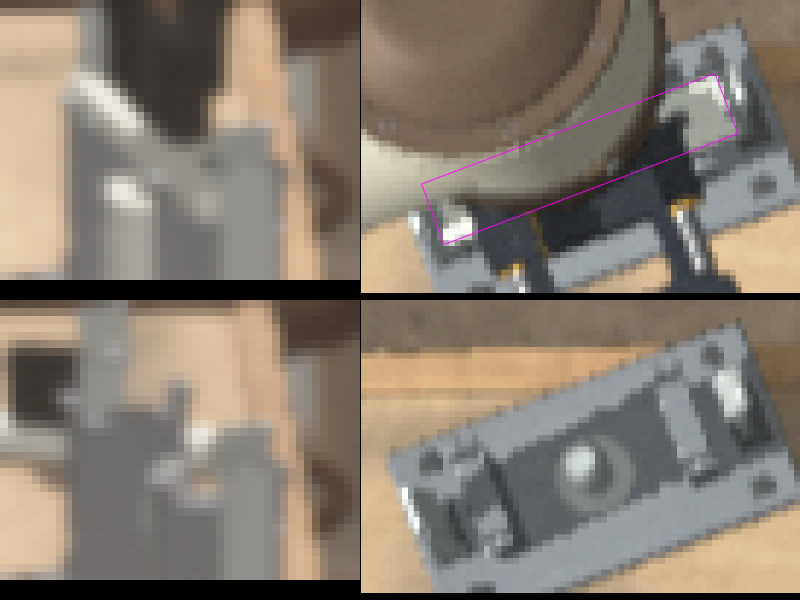

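Fz reached 18.6 N at the expected seat height (TCP z 0.0716), and both hook tops are back at their rest pixels in the side view. I'll release and look properly.

{"name": "jog_arm", "arguments": {
  "moves": [
    [1,0,0,-0.0005,0,0,0],
    [0.5,0,0,-0.0005,0,0,0],
    [0.3,0,0,-0.0005,0,0,0],
    [0,0,0,-0.0005,0,0,0],
    [-0.3,0,0,-0.0005,0,0,0],
    [-0.3,0,0,-0.0005,0,0,0],
    [-0.3,0,0,-0.0005,0,0,0],
    [-0.3,0,0,-0.0005,0,0,0],
    [-0.3,0,0,-0.0005,0,0,0],
    [-0.3,0,0,-0.0005,0,0,0]
  ]
}}

```text
time_s: 29.88
tcp_pos: [0.4937, 0.0096, 0.0714]
ee_rot: [[0.331, -0.944, 0.0], [-0.944, -0.331, -0.0], [0.0, -0.0, -1.0]]
wrist_force: [-0.7, 0.5, -0.5]
gripper_width: 0.637
```

{"name": "jog_arm", "arguments": {
  "moves": [
    [-0.3,0,0,-0.005,0,0,0],
    [-0.3,0,0,-0.015,0,0,0],
    [-0.3,0,0,-0.03,0,0,0],
    [-0.3,0,0,-0.05,0,0,0],
    [-0.3,0,0,-0.075,0,0,0],
    [-0.3,0,0,-0.1,0,0,0],
    [-0.3,0,0,-0.12,0,0,0],
    [-0.3,0,0,-0.135,0,0,0],
    [-0.3,0,0,-0.14,0,0,0],
    [-0.3,0,0,-0.14,0,0,0]
  ]
}}

```text
time_s: 30.72
tcp_pos: [0.4944, 0.0098, 0.213]
ee_rot: [[0.331, -0.944, 0.003], [-0.944, -0.331, 0.001], [0.0, -0.004, -1.0]]
wrist_force: [0.0, 0.4, -0.6]
gripper_width: 0.647
```

{"name": "jog_arm", "arguments": {
  "moves": [
    [-0.3,0.02,0,0,0,0,0],
    [-0.3,0.05,0.005,0,0,0,0],
    [-0.3,0.085,0.012,0,0,0,0],
    [-0.3,0.12,0.02,0,0,0,0],
    [-0.3,0.155,0.03,0,0,0,0],
    [-0.3,0.19,0.04,0,0,0,0],
    [-0.3,0.225,0.05,0,0,0,0],
    [-0.3,0.255,0.06,0,0,0,0],
    [-0.3,0.28,0.07,0,0,0,0],
    [-0.3,0.3,0.07,0,0,0,0]
  ]
}}

```text
time_s: 31.55
tcp_pos: [0.5249, -0.2988, 0.2094]
ee_rot: [[0.328, -0.945, -0.004], [-0.945, -0.328, 0.001], [-0.003, 0.003, -1.0]]
wrist_force: [0.5, 1.6, -0.2]
gripper_width: 0.652
```

```bash
python3 - <<'E'
from ov import *
goal((.4945,.0092,.0717),-160.7)
s=save('side','side21');t=save('top','top21')
K=[(box(.4945,.0092,19.3,-.012,.012,-.058,.058,z),c) for z,c in((.083,(255,0,0)),(.093,(255,0,255)))]
draw(t,[],165,225,210,290,9,'p1.png');draw(t,K[1:],165,225,210,290,9,'p2.png');draw(s,[],180,255,265,330,8,'p3.png')
E
```

```text
t 31.55 at [ 0.5249 -0.2988  0.2094] F [ 0.5  1.6 -0.2] w 0.652 j [-14.  19.  -1.  -0. -70.  33.]
shift [-0.3005 -0.0728  0.1383] turn [ 0.0031  0.0026 -0.0025]
```

View pics/p1.png

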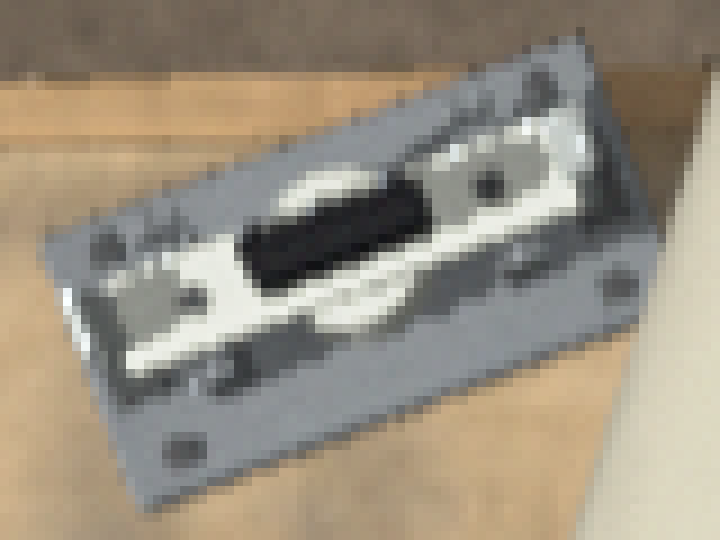

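View pics/p2.png

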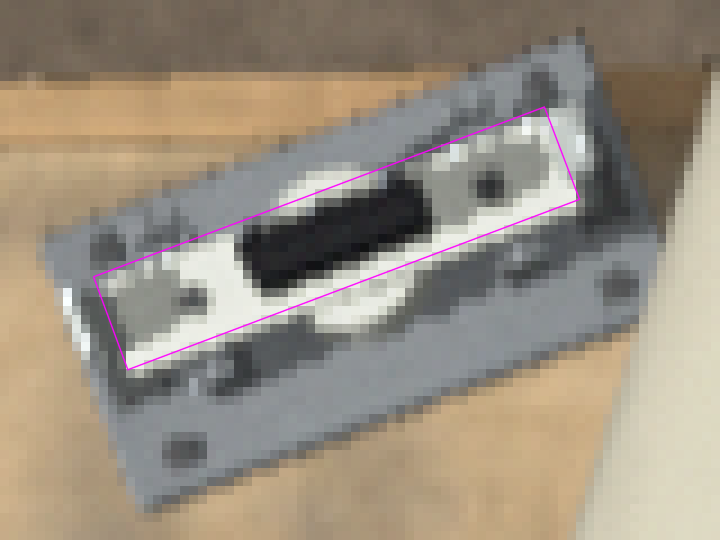

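View pics/p3.png

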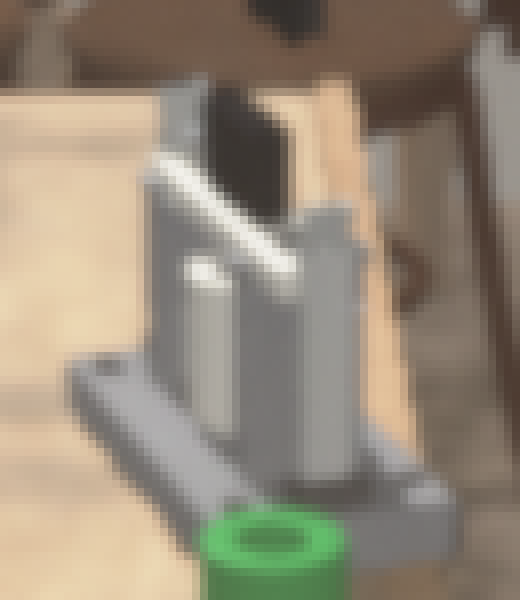

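```bash
python3 - <<'E'
from ov import *
s0=load('side0')['frame'];s1=load('side21')['frame'];t0=load('top0')['frame'];t1=load('top21')['frame']
def pair(a,b,y0,y1,x0,x1,sc):
    return np.hstack([cv2.resize(f[y0:y1,x0:x1,::-1],None,fx=sc,fy=sc,interpolation=0) for f in(a,b)])
A=pair(s0,s1,198,232,295,315,11)   # near hook
B=pair(s0,s1,185,210,278,298,9)  # far hook
C=pair(t0,t1,170,195,262,287,7.2)
D=pair(t0,t1,190,215,212,237,7.2)
W=np.zeros((600,800,3),np.uint8)
W[:A.shape[0],:A.shape[1]]=A;W[380:380+B.shape[0],:B.shape[1]]=B
C=cv2.resize(C,(340,170));D=cv2.resize(D,(340,170));W[:170,450:790]=C;W[190:360,450:790]=D
cv2.imwrite('pics/q.png',W)
# registration of hook backs/edges over time
def reg(a,b,y0,y1,x0,x1):
    g=[np.float32(cv2.cvtColor(f[y0:y1,x0:x1],cv2.COLOR_RGB2GRAY)) for f in(a,b)]
    return cv2.phaseCorrelate(g[0],g[1],cv2.createHanningWindow((x1-x0,y1-y0),cv2.CV_32F))
print('near hook right edge',reg(s0,s1,202,222,302,318),'top-left hook',reg(t0,t1,190,212,211,222),'right',reg(t0,t1,172,196,271,285))
print('ref plate',reg(s0,s1,225,260,270,295))
for f in(s0,s1): print(f[206:222:4,296:316,1])
E
```

```text
Traceback (most recent call last):
ValueError: could not broadcast input array from shape (225,360,3) into shape (220,360,3)
```

```bash
python3 - <<'E'
from ov import *
s0=load('side0')['frame'];s1=load('side21')['frame'];t0=load('top0')['frame'];t1=load('top21')['frame']
def pair(a,b,y0,y1,x0,x1,sc):
    return np.hstack([cv2.resize(f[y0:y1,x0:x1,::-1],None,fx=sc,fy=sc,interpolation=0) for f in(a,b)])
A=pair(s0,s1,198,232,295,315,11)
B=pair(s0,s1,185,208,278,298,9)
C=pair(t0,t1,170,195,262,287,7.2)
D=pair(t0,t1,190,215,212,237,7.2)
W=np.zeros((600,800,3),np.uint8)
W[:A.shape[0],:A.shape[1]]=A;W[380:380+B.shape[0],:B.shape[1]]=B
C=cv2.resize(C,(340,170));D=cv2.resize(D,(340,170));W[:170,450:790]=C;W[190:360,450:790]=D
cv2.imwrite('pics/q.png',W)
def reg(a,b,y0,y1,x0,x1):
    g=[np.float32(cv2.cvtColor(f[y0:y1,x0:x1],cv2.COLOR_RGB2GRAY)) for f in(a,b)]
    return cv2.phaseCorrelate(g[0],g[1],cv2.createHanningWindow((x1-x0,y1-y0),cv2.CV_32F))
print('near hook right edge',reg(s0,s1,202,222,302,318),'top-left hook',reg(t0,t1,190,212,211,222),'right',reg(t0,t1,172,196,271,285))
print('ref plate',reg(s0,s1,225,260,270,295))
for f in(s0,s1): print(f[206:226:4,298:316,1])
E
```

```text
near hook right edge ((0.07598431838051845, -0.09362819828477065), 1.0110772880259902) top-left hook ((-0.012179176441775574, 0.017410708452636925), 1.0400225925776694) right ((0.8675779719744634, 0.0565573784629283), 0.864909408821)
ref plate ((0.41105997897820146, 0.212962486730369), 0.9536370680067274)
[[185 225 229 213 173 153 152 146 140 142 149 160 171 161 134 122 116 108]
 [148 149 145 132 130 130 131 135 133 131 131 137 152 159 143  97  75  80]
 [147 155 163 157 146 140 141 142 142 143 136 127 141 167 159 126 102  88]
 [107 107 108 112 123 136 141 142 143 142 138 140 159 173 172 150 101  72]
 [108 108 108 112 123 136 142 142 142 143 137 133 152 177 182 178 161 127]]
[[ 60  66  95 145 175 167 161 155 148 150 158 169 180 169 141 130 122 114]
 [228 187 140 128 135 136 139 143 141 139 139 145 162 168 152 101  79  85]
 [164 185 198 189 166 150 149 149 151 151 144 134 150 175 169 133 108  93]
 [114 119 122 125 133 144 149 150 151 152 147 148 168 182 182 158 106  77]
 [115 114 115 118 129 144 150 151 151 151 146 141 161 187 193 189 169 135]]
```

View pics/q.png

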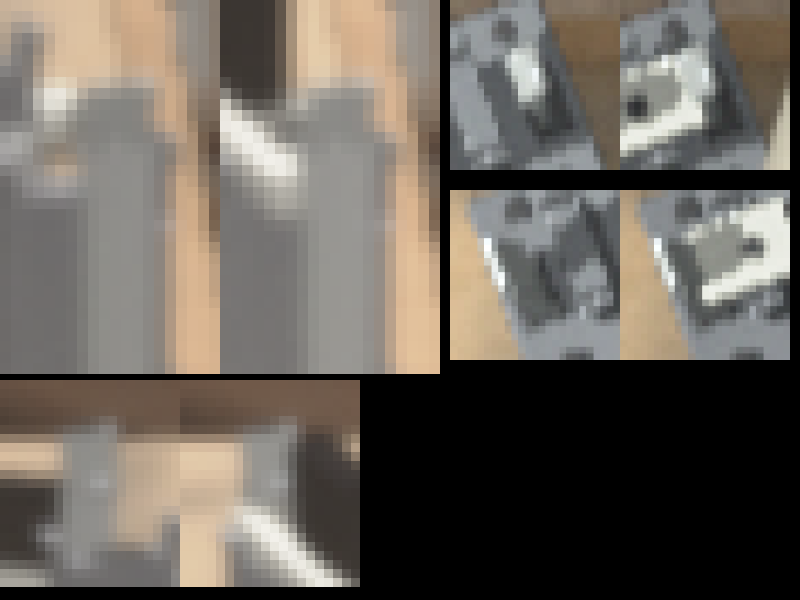

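Registering the before and after images puts both hooks at rest to within 0.1 px, with the keeper under them. I'll check that the other objects haven't moved, then hand in.

```bash
python3 - <<'E'
from ov import *
s0=load('side0')['frame'];c=save('side','side22');s1=c['frame']
cv2.imwrite('pics/fin.png',np.hstack([cv2.resize(f[170:370,200:345,::-1],(400,552)) for f in(s0,s1)]))
def reg(y0,y1,x0,x1):
    g=[np.float32(cv2.cvtColor(f[y0:y1,x0:x1],cv2.COLOR_RGB2GRAY)) for f in(s0,s1)]
    return np.round(cv2.phaseCorrelate(g[0],g[1],cv2.createHanningWindow((x1-x0,y1-y0),cv2.CV_32F))[0],2)
print('tall',reg(255,302,260,290),'narrow+tape',reg(262,326,286,332))
st=sense();print(st['time_s'],st['wrist_force'].round(1),np.abs(st['joint_velocities']).max())
E
```

```text
tall [ 0.07 -0.01] narrow+tape [0.09 0.07]
31.7 [-0.1  0.5 -0.1] 1.9312160014778554
```

View pics/fin.png

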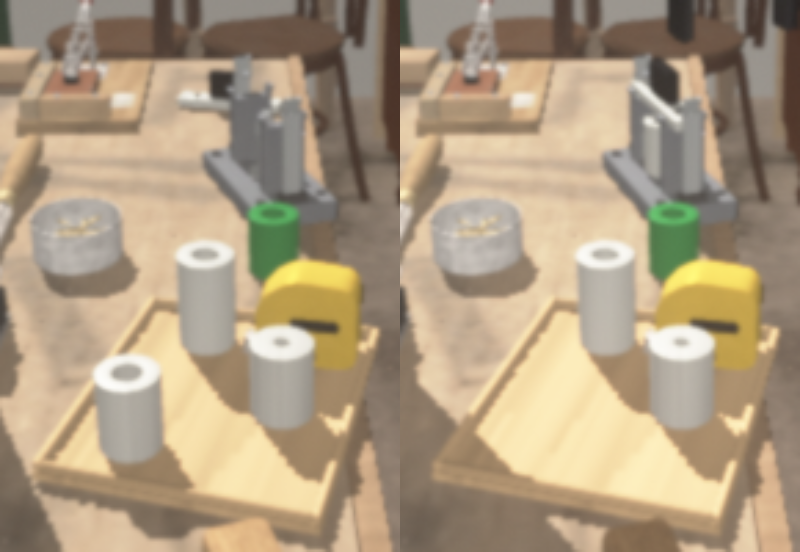

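The before and after crops show the target sleeve gone from the tray. The tall sleeve, the narrow sleeve and the tape measure are unmoved (shift under 0.1 px), and the keeper is latched on the stand. I'll hand it in.

```bash
python3 -c "
from station import *
print(finish_job())"
```

```text
the job is handed in; nothing more can be done
None
```

The guide roller stand is fitted and the job was handed in at about 31.7 s of the 64 s allowed; no verdict is reported.

**What I did:** I took the 50 mm wide-bore sleeve from the tray and lowered it, still gripped, onto the flange. Contact came at 7.9 N, and I opened the gripper only then. I then pushed the keeper, grip upwards, straight down between the hooks. The push reached 18.6 N at the height expected for a seated keeper.

**Last checks:**
- **Keeper:** its outline matches the seated pose in the top view.
- **Hooks:** the images before and after match at both hooks to within 0.1 px, so both are back at rest. A third comparison, at the −y hook from above, gave 0.87 px. I think that is the keeper's brightness beside it, because the side view of the same hook agrees at 0.1 px.
- **Other things:** the two other sleeves and the tape measure did not move (under 0.1 px), and the arm is clear of everything.

**What disagreed:**
- **Fingertips:** they sat about 25 mm above the stated TCP in the pictures, so I set the keeper grasp height from the pictures and the force readings.
- **Sideways force:** while seating the keeper, x force reached about 10 N. I backed off before letting go.

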